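# Gauge the river stones and shut the big ones away in a column of paired dishes

### The arm

A 6-joint arm with a two-finger parallel gripper is mounted at the origin on the work surface. World frame = base frame: x ahead of the robot, y to its left, z up, the work surface at z = 0. Lengths are in m, angles in rad, forces in N, time in s.
With the tool pointing down it reaches from about 0.35 to 0.775 m from the base axis. Payload 7.3 kg.
Tool frame: the origin (TCP) lies midway between the tips of the shut fingers; the grasp point (between the pads) lies 19 mm behind it; z points along the fingers, y is the line along which they close (so a half turn about z gives the same grasp; the last joint's range is limited). The gripper opens to 92 mm and grips with 3 to 60 N. Pads are 19 mm wide; open, the fingers measure 130 mm over their backs; the gripper's body (75 mm by 190 mm) begins 47 mm behind the grasp point.
Start: joints at [1.077, 0.342, 1.524, -0, 1.275, -0.146], TCP at [0.179, 0.494, 0.227] pointing down, gripper open.
Joint ranges: [-2.53, 2.53], [-0.77, 2.02], [0.04, 2.7], [-1, 4.14], [0.28, 2.66], [-3.11, 3.11]. Speed limits (rad/s): [2.57, 2.57, 3.14, 3.14, 3.14, 3.14].

### API

Orientations are given as [roll, pitch, yaw] about the fixed x, y, z axes, in that order (R = Rz(yaw) Ry(pitch) Rx(roll)).
In Python, from cell import robot, read_camera, camera_params, nets gives the robot as it stands. The module is installed in compiled form; this text tells all that it offers.
- The arm moves only by the tool step_arm, never from a script. Its argument "steps" is a list of rows, each an object of numbers: "x", "y", "z": the shift along the tool's x, y, z as a fraction of full scale; "rx", "ry", "rz": the turn, a rotation vector about the tool's x, y, z as a fraction of full scale; "claw": the opening, from -1 (shut) to 1 (fully open). In form: [{"x": .., "y": .., "z": .., "rx": .., "ry": .., "rz": .., "claw": ..}, ...]. A call has 1 to 12 rows; each row is the pose to reach, as a shift and turn from the pose commanded when the call began, along the tool's axes at that moment; what a row does not reach only later rows make up. Full scale, the value 1, is 750 mm for a shift and pi/4 rad for a turn. A row lasts 1/12 s, in which the tool goes at most 41.7 mm and 7.16 degrees, less where a joint would pass 70% of its speed; a pose out of reach is approached as far as the arm can. A call with a number of a shift or a turn outside -1 to 1 is refused whole. A call with a gripper value outside its range is refused whole. The fingers move at their own pace and stop on an object; "squeeze" is the grip in N (left out, the last holds). Time passes only in rows, so rows that repeat a pose let the fingers close. It gives the time, the measured TCP pose, the force, the opening and the grip force at its end, in the units of the state.
- robot.observe(): the state, without advancing time (a new reading comes with each control period).
- read_camera(name): name is "scene" or "side" or "wrist"; returns (picture, depth): 384x512x3 uint8, blue, green, red; 384x512 float32, m along the optical axis (not along the pixel's ray), 0 where there is no reading.
- camera_params(name): a dict with "fx", "fy", "cx", "cy" (pixels), "R" (3x3) and "t" (3): a world point X has camera coordinates R X + t; the wrist camera has in their place "hand_eye" (4x4, takes a point from camera to tool coordinates, whose origin is the TCP and whose axes are the flange's). Camera axes: x right, y down, z forward; pixel columns grow to the right and rows downward; lengths in m; the calibration is good to about 2 mm. A picture is of the moment at which its call begins: read the wrist's pose just before it. camera_params takes no time and is no camera call.
- robot.hand_in(): hands the job in; it is judged then, once.
Trained networks look in the newest picture that a camera, given by its name, has taken for a name from the list of things; names that differ only in an ending like _2 or _b are one class to them, and where a whole thing is asked for, a point or a joint stands for the part that bears it (a point fixed in the world has none). Each returns a list of dicts, best first, with "conf" (0 to 1); they miss things now and then, are a little off and sometimes report something else, mostly with a low value. They report only what shows in the picture. A call takes as long as a camera call. They do not tell look-alikes from the thing itself.
- nets.masks_of(camera, query): "region" (384x512 bool, what is visible of it) and "box" ([left, top, right, bottom] in pixels, round what is visible of it).
- nets.landmark_of(camera, query): "pixel" ([row, column] in pixels: a listed point, or the origin of a listed thing).
The state is a dict: "time": time; "qpos": joint angles; "qvel": joint speeds; "joint_efforts": joint torques, N m; "tool_pos": TCP position; "tool_rot": TCP orientation; "contact_force": force on the tool from outside, world axes, zero at the start; "torque": the same for the moment, N m; "opening": finger opening in m; "grip_force": force on a finger pad.
Only numpy, scipy, OpenCV 4.12 (cv2) and the standard library are available. Lean on these libraries where they do the work, as an engineer would, in place of code of your own. Each camera call takes 0.05 s, during which the arm holds its last target. There are 200 camera calls.

### The job

Grade the river stones on the white pad with the pebble gauge: every stone that passes its 32 mm hole belongs in the tub beneath, and every stone that is too big for it goes into one of the mouth-up dishes, one stone to a dish. Close each dish that holds a stone with one of the mouth-down dishes, rim squarely on rim, and stand these closed pairs on top of one another in a single steady column; how many stones there are changes from day to day, and dishes you do not need may stay where they are. Do not disturb the bottles and the tube rack.

Things in the scene. Friction and masses are not known exactly. Their poses are not given: they have to be found in the camera images.
- stone1: rounded river stone, lying on the white blotting pad (2 mm thick) at the start; 25 to 40 mm across, 16 to 35 mm high, underside and top flat, two thirds as wide; 15 to 110 g. It either passes the gauge's 32 mm hole with 5 mm to spare or is at least 2 mm too big whichever way it lies; the number does not tell which. Origin at its centre, z up as it first lies. Absent in some starts
- stone2: rounded river stone, lying on the white blotting pad (2 mm thick) at the start; 25 to 40 mm across, 16 to 35 mm high, underside and top flat, two thirds as wide; 15 to 110 g. It either passes the gauge's 32 mm hole with 5 mm to spare or is at least 2 mm too big whichever way it lies; the number does not tell which. Origin at its centre, z up as it first lies. Absent in some starts
- stone3: rounded river stone, lying on the white blotting pad (2 mm thick) at the start; 25 to 40 mm across, 16 to 35 mm high, underside and top flat, two thirds as wide; 15 to 110 g. It either passes the gauge's 32 mm hole with 5 mm to spare or is at least 2 mm too big whichever way it lies; the number does not tell which. Origin at its centre, z up as it first lies. Absent in some starts
- stone4: rounded river stone, lying on the white blotting pad (2 mm thick) at the start; 25 to 40 mm across, 16 to 35 mm high, underside and top flat, two thirds as wide; 15 to 110 g. It either passes the gauge's 32 mm hole with 5 mm to spare or is at least 2 mm too big whichever way it lies; the number does not tell which. Origin at its centre, z up as it first lies. Absent in some starts
- stone5: rounded river stone, lying on the white blotting pad (2 mm thick) at the start; 25 to 40 mm across, 16 to 35 mm high, underside and top flat, two thirds as wide; 15 to 110 g. It either passes the gauge's 32 mm hole with 5 mm to spare or is at least 2 mm too big whichever way it lies; the number does not tell which. Origin at its centre, z up as it first lies. Absent in some starts
- stone6: rounded river stone, lying on the white blotting pad (2 mm thick) at the start; 25 to 40 mm across, 16 to 35 mm high, underside and top flat, two thirds as wide; 15 to 110 g. It either passes the gauge's 32 mm hole with 5 mm to spare or is at least 2 mm too big whichever way it lies; the number does not tell which. Origin at its centre, z up as it first lies. Absent in some starts
- gauge: pebble gauge, fixed: an aluminium plate 164 x 150 mm, 4 mm thick, with square holes of 32, 16, 11 and 8 mm, closing the top of a clear plastic tub (156 x 142 mm outside, wall and floor 4 mm, 62 mm high). Plate top 66 mm above the bench. No stone passes the other holes. Origin at the centre of the tub's underside, x along the 164 mm side, z up
- gauge_hole (a point): centre of the gauge's 32 mm square hole, at the plate's top face; 30 mm from the plate's centre along the gauge's +y; the hole's sides lie along the gauge's x and y
- dish1: white porcelain dish, straight-sided and round, standing mouth-up on the green cutting mat (2 mm thick): 62 mm outside, 54 mm inside, 40 mm high, wall and floor 4 mm, flat base 57 mm across, about 100 g. A stone lies wholly inside one. Origin at the centre of its underside, z up
- dish1_rim (a point): centre of dish1's mouth, at rim height (40 mm above its underside)
- dish2: white porcelain dish, straight-sided and round, standing mouth-up on the green cutting mat (2 mm thick): 62 mm outside, 54 mm inside, 40 mm high, wall and floor 4 mm, flat base 57 mm across, about 100 g. A stone lies wholly inside one. Origin at the centre of its underside, z up
- dish2_rim (a point): centre of dish2's mouth, at rim height (40 mm above its underside)
- dish3: white porcelain dish, straight-sided and round, standing mouth-up on the green cutting mat (2 mm thick): 62 mm outside, 54 mm inside, 40 mm high, wall and floor 4 mm, flat base 57 mm across, about 100 g. A stone lies wholly inside one. Origin at the centre of its underside, z up
- dish3_rim (a point): centre of dish3's mouth, at rim height (40 mm above its underside)
- cover1: porcelain dish of the very same size and shape, washed and standing mouth-down on the black drying mat (2 mm thick): 62 mm outside, 40 mm high, rim 4 mm wide. Origin at the centre of its mouth, in the plane of the rim (now its lowest face), z up towards its base
- cover1_top (a point): centre of cover1's flat base (57 mm across), now its top face, 40 mm above its rim
- cover2: porcelain dish of the very same size and shape, washed and standing mouth-down on the black drying mat (2 mm thick): 62 mm outside, 40 mm high, rim 4 mm wide. Origin at the centre of its mouth, in the plane of the rim (now its lowest face), z up towards its base
- cover2_top (a point): centre of cover2's flat base (57 mm across), now its top face, 40 mm above its rim
- cover3: porcelain dish of the very same size and shape, washed and standing mouth-down on the black drying mat (2 mm thick): 62 mm outside, 40 mm high, rim 4 mm wide. Origin at the centre of its mouth, in the plane of the rim (now its lowest face), z up towards its base
- cover3_top (a point): centre of cover3's flat base (57 mm across), now its top face, 40 mm above its rim
- wash_bottle: bystander: white wash bottle with red cap and bent spout, 60 mm across, 180 mm high, loose, at the edge of the work; origin at its underside
- tube_rack: bystander: purple rack with orange-capped tubes, 75 x 155 x 105 mm, loose, at the edge of the work; origin at its underside
- reagent_bottle: bystander: amber bottle, 60 mm across, 130 mm high, loose, at the edge of the work; origin at its underside
Not all that is in view belongs to the job. Leave any purple or yellow look-alike of the dish3 alone.

How it is judged:
At the end, for the whole second after the job is handed in: Stones that pass the 32 mm hole lie in the tub under the plate. Each bigger stone lies in its own dish, closed by a mouth-down dish: rim centres within 6 mm, both level within 0.08 rad. The big stones lie one above another (35 mm sideways at most): one column of pairs. All at rest (z of stone1 in the frame of gauge between 0 and 0.055 m and x of stone1 in the frame of gauge between -0.078 and 0.078 m and y of stone1 in the frame of gauge between -0.071 and 0.071 m and z of stone3 in the frame of gauge between 0 and 0.055 m and x of stone3 in the frame of gauge between -0.078 and 0.078 m and y of stone3 in the frame of gauge between -0.071 and 0.071 m and z of stone5 in the frame of gauge between 0 and 0.055 m and x of stone5 in the frame of gauge between -0.078 and 0.078 m and y of stone5 in the frame of gauge between -0.071 and 0.071 m and ((horizontal distance between stone2 and dish1 below 0.024 m and z of stone2 in the frame of dish1 between 0 and 0.04 m) or (horizontal distance between stone2 and dish2 below 0.024 m and z of stone2 in the frame of dish2 between 0 and 0.04 m) or (horizontal distance between stone2 and dish3 below 0.024 m and z of stone2 in the frame of dish3 between 0 and 0.04 m)) and linear speed of each of stone2, stone4, stone6, dish1, dish2, dish3, cover1, cover2, cover3 below 0.03 m/s and ((horizontal distance between stone4 and dish1 below 0.024 m and z of stone4 in the frame of dish1 between 0 and 0.04 m) or (horizontal distance between stone4 and dish2 below 0.024 m and z of stone4 in the frame of dish2 between 0 and 0.04 m) or (horizontal distance between stone4 and dish3 below 0.024 m and z of stone4 in the frame of dish3 between 0 and 0.04 m)) and ((horizontal distance between stone6 and dish1 below 0.024 m and z of stone6 in the frame of dish1 between 0 and 0.04 m) or (horizontal distance between stone6 and dish2 below 0.024 m and z of stone6 in the frame of dish2 between 0 and 0.04 m) or (horizontal distance between stone6 and dish3 below 0.024 m and z of stone6 in the frame of dish3 between 0 and 0.04 m)) and (distance between each of stone2, stone4, stone6 and dish1 above 0.045 m or (distance between cover1 and dish1_rim below 0.006 m and angle between each of cover1, dish1's own z axis and vertical below 0.08 rad) or (distance between cover2 and dish1_rim below 0.006 m and angle between each of cover2, dish1's own z axis and vertical below 0.08 rad) or (distance between cover3 and dish1_rim below 0.006 m and angle between each of cover3, dish1's own z axis and vertical below 0.08 rad)) and (distance between each of stone2, stone4, stone6 and dish2 above 0.045 m or (distance between cover1 and dish2_rim below 0.006 m and angle between each of cover1, dish2's own z axis and vertical below 0.08 rad) or (distance between cover2 and dish2_rim below 0.006 m and angle between each of cover2, dish2's own z axis and vertical below 0.08 rad) or (distance between cover3 and dish2_rim below 0.006 m and angle between each of cover3, dish2's own z axis and vertical below 0.08 rad)) and (distance between each of stone2, stone4, stone6 and dish3 above 0.045 m or (distance between cover1 and dish3_rim below 0.006 m and angle between each of cover1, dish3's own z axis and vertical below 0.08 rad) or (distance between cover2 and dish3_rim below 0.006 m and angle between each of cover2, dish3's own z axis and vertical below 0.08 rad) or (distance between cover3 and dish3_rim below 0.006 m and angle between each of cover3, dish3's own z axis and vertical below 0.08 rad)) and distance between stone2 and stone4 above 0.055 m and horizontal distance between stone2 and stone4 below 0.035 m and distance between each of stone2, stone4 and stone6 above 0.055 m and horizontal distance between each of stone2, stone4 and stone6 below 0.035 m); the robot touches nothing.
It fails at once if a bottle or the tube rack is shifted by more than 30 mm (distance of any of wash_bottle, tube_rack, reagent_bottle from where it was at the start of the episode above 0.03 m).
Of stone1, stone3, stone5 only 1 to 2 are there at a start; the rules pass over those that are not, and their reading is None.
Of stone2, stone4, stone6 only 2 to 3 are there at a start; the rules pass over those that are not, and their reading is None.
At some moment in a run one of stone1, stone3, stone5, stone2, stone4, stone6 may be knocked a few centimetres aside while the robot is not near it.
It also fails if it takes over 210 s, if anything falls off the work surface, if the arm or the gripper's body presses on something with over 40 N, if the wrist force passes 120 N, or if a joint passes its speed limit or range.

## Working session

There is one attempt and no reset: what is moved stays moved. The work goes in short steps, Python scripts to look and compute and a tool call to move; the robot and the scene stay as the last step left them, time stands still between calls to the robot, and variables do not carry over. Pictures are saved under pics/ and viewed, at most 14 in all, crops included, and the job is handed in when it is done.

Besides the shell and the picture viewer there is one more tool, called after "Request:" by a JSON object that holds its "name" and its "arguments". step_arm: Moves the arm, as the interface text tells. Its arguments: {"type":"object","properties":{"steps":{"type":"array","items":{"type":"object","properties":{"x":{"type":"number","minimum":-1,"maximum":1},"y":{"type":"number","minimum":-1,"maximum":1},"z":{"type":"number","minimum":-1,"maximum":1},"rx":{"type":"number","minimum":-1,"maximum":1},"ry":{"type":"number","minimum":-1,"maximum":1},"rz":{"type":"number","minimum":-1,"maximum":1},"claw":{"type":"number"}}}},"squeeze":{"type":"number"}},"required":["steps"]}

```bash
mkdir -p pics
cat > h.py <<'E'
import numpy as np, cv2
from scipy.spatial.transform import Rotation as Ro
from cell import robot, read_camera, camera_params, nets
def cam(name):
    s=robot.observe(); im,d=read_camera(name); p=camera_params(name)
    if name=="wrist":
        T=np.eye(4); T[:3,:3]=Ro.from_euler('xyz',s['tool_rot']).as_matrix(); T[:3,3]=s['tool_pos']
        M=T@np.array(p['hand_eye'])
    else:
        R=np.array(p['R']);t=np.array(p['t']).ravel(); M=np.eye(4); M[:3,:3]=R.T; M[:3,3]=-R.T@t
    return im,d,p,M
def cloud(d,p,M):
    v,u=np.mgrid[0:d.shape[0],0:d.shape[1]]
    c=np.stack([(u-p['cx'])/p['fx']*d,(v-p['cy'])/p['fy']*d,d],-1)
    W=c@M[:3,:3].T+M[:3,3]; W[d<=0]=np.nan
    return W
E
python3 - <<'E'
from h import *
s=robot.observe(); print(s)
for n in("scene","side"):
    im,d,p,M=cam(n); cv2.imwrite(f"pics/{n}0.png",im); W=cloud(d,p,M); np.save(n+"0.npy",W)
    print(n,M[:3,3],M[:3,2])
    for q in("stone1","dish1","cover1","gauge","gauge_hole","dish1_rim","cover1_top"):
        if q in("gauge_hole","dish1_rim","cover1_top"):
            for r in nets.landmark_of(n,q): 
                a=np.round(r['pixel']).astype(int); print(q,round(r['conf'],2),a,np.round(W[a[0],a[1]],3))
        else:
            for r in nets.masks_of(n,q): 
                m=r['region']; P=W[m]; print(q,round(r['conf'],2),np.round(r['box']),np.round(np.nanmedian(P,0),3),np.round(np.nanpercentile(P,2,0),3),np.round(np.nanpercentile(P,98,0),3))
E
```

```text
{'time': 0.0, 'qpos': array([ 1.07699413e+00,  3.42723571e-01,  1.52500658e+00, -1.22460601e-05,
        1.27538018e+00, -1.46043141e-01]), 'qvel': array([-2.22748523e-05, -7.71138054e-04,  1.66392040e-03, -9.31829042e-04,
       -1.03304415e-03,  1.03478249e-03]), 'joint_efforts': array([-1.78647311e-03, -4.31251645e+01, -2.44211268e+01,  7.15040253e-02,
        5.62210358e-02, -1.47780415e-04]), 'tool_pos': array([0.17872925, 0.49321774, 0.22604816]), 'tool_rot': array([-3.14008943e+00, -2.09273810e-04,  2.79383701e+00]), 'contact_force': array([ 1.00656091, -0.65532929,  0.20149926]), 'torque': array([-0.01060362, -0.04231809, -0.05333172]), 'grip_force': 0.0, 'opening': 0.09156817044682324}
scene [ 1.26567403 -0.52432489  1.57927571] [-0.40086941  0.29279351 -0.86808737]
stone1 0.41 [304. 134. 318. 150.] [0.481 0.369 0.04 ] [0.45  0.345 0.012] [0.504 0.404 0.05 ]
dish1 0.75 [262. 183. 276. 199.] [0.568 0.064 0.022] [0.544 0.032 0.001] [0.601 0.089 0.047]
dish1 0.69 [230. 148. 246. 160.] [0.336 0.075 0.022] [ 0.313  0.042 -0.   ] [0.375 0.1   0.046]
dish1 0.67 [244. 165. 258. 180.
[... 2096 characters left out ...]
.037 0.004] [0.491 0.097 0.044]
cover1 0.8 [167. 156. 185. 176.] [0.416 0.262 0.04 ] [0.389 0.247 0.004] [0.446 0.303 0.046]
cover1 0.69 [196. 146. 212. 168.] [0.516 0.27  0.039] [0.491 0.252 0.002] [0.555 0.324 0.046]
cover1 0.67 [168. 138. 185. 159.] [0.469 0.36  0.039] [0.443 0.346 0.005] [0.499 0.401 0.046]
gauge 0.77 [254. 247. 341. 330.] [ 0.485 -0.334  0.066] [ 0.412 -0.394  0.005] [ 0.572 -0.25   0.07 ]
gauge 0.3 [370. 315. 407. 357.] [ 0.572 -0.557  0.086] [ 0.558 -0.581  0.01 ] [ 0.599 -0.527  0.132]
gauge_hole 0.85 [270 289] [ 0.515 -0.266  0.005]
dish1_rim 0.84 [193 217] [0.481 0.09  0.015]
cover1_top 0.77 [159 175] [0.423 0.289 0.043]
cover1_top 0.6 [147 180] [0.466 0.346 0.038]
```

Run:
```python
import cv2,numpy as np
a=cv2.imread("pics/scene0.png");b=cv2.imread("pics/side0.png")
A=cv2.resize(a[110:290,120:340],None,fx=3.5,fy=3.2,interpolation=cv2.INTER_CUBIC)
cv2.imwrite("pics/a.png",A)
B=cv2.resize(b[110:360,130:430],None,fx=2.6,fy=2.3,interpolation=cv2.INTER_CUBIC)
cv2.imwrite("pics/b.png",B)
W=np.load("side0.npy")
```

```text
(no output)
```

View pics/a.png

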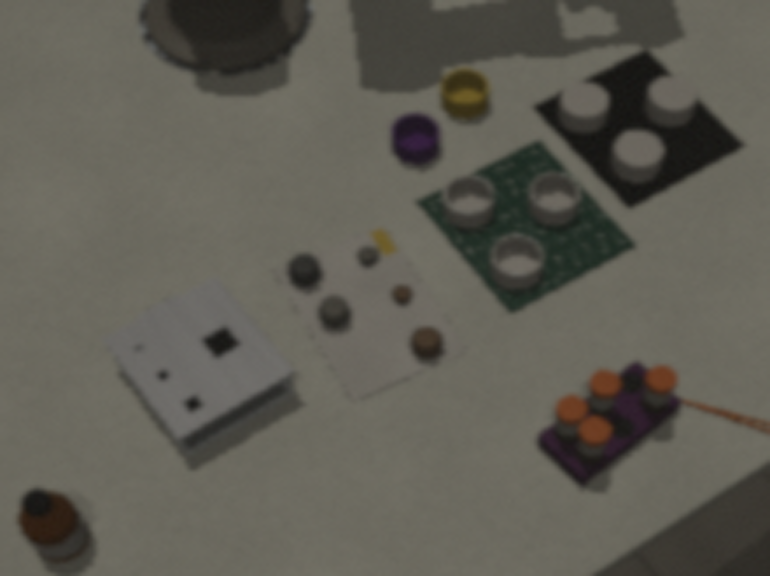

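View pics/b.png

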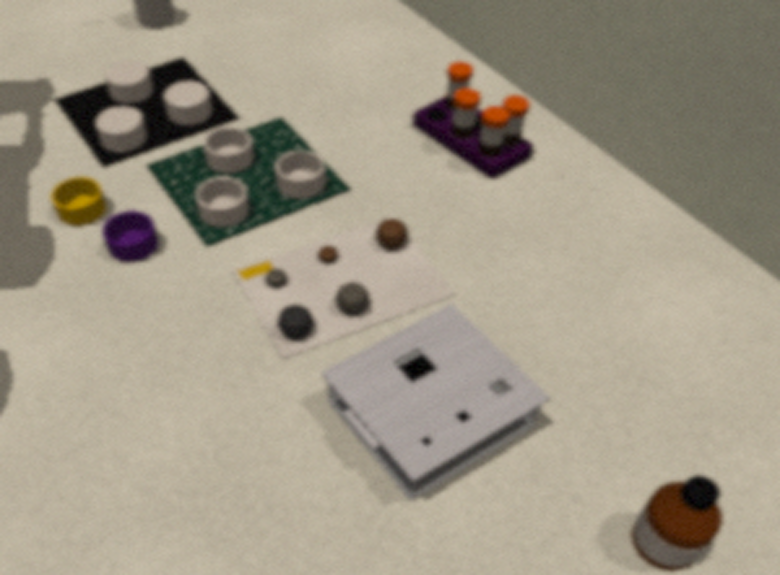

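The white dishes are at about (0.515,0.156), (0.57,0.064) and (0.462,0.067). The look-alikes to leave alone are purple (scene crop 415,138) and yellow (465,92). The covers are the three on the black mat. There are five stones on the pad, in the scene crop at (305,270), (335,313), (427,342), and two small ones at (368,256) and (401,294). The yellow tape at (383,241) isn't a stone. Next I'll move to a wrist view.

Request:
{"name": "step_arm", "arguments": {"steps": [{"x": -0.45, "y": -0.181, "z": -0.259, "rz": -0.443, "claw": 1}, {"x": -0.45, "y": -0.181, "z": -0.259, "rz": -0.443, "claw": 1}, {"x": -0.45, "y": -0.181, "z": -0.259, "rz": -0.443, "claw": 1}, {"x": -0.45, "y": -0.181, "z": -0.259, "rz": -0.443, "claw": 1}, {"x": -0.45, "y": -0.181, "z": -0.259, "rz": -0.443, "claw": 1}, {"x": -0.45, "y": -0.181, "z": -0.259, "rz": -0.443, "claw": 1}, {"x": -0.45, "y": -0.181, "z": -0.259, "rz": -0.443, "claw": 1}, {"x": -0.45, "y": -0.181, "z": -0.259, "rz": -0.443, "claw": 1}, {"x": -0.45, "y": -0.181, "z": -0.259, "rz": -0.443, "claw": 1}, {"x": -0.45, "y": -0.181, "z": -0.259, "rz": -0.443, "claw": 1}, {"x": -0.45, "y": -0.181, "z": -0.259, "rz": -0.443, "claw": 1}, {"x": -0.45, "y": -0.181, "z": -0.259, "rz": -0.443, "claw": 1}]}}

```text
$.steps[0]: bad value
```

Run:
```python
from h import *
s=robot.observe(); print(s['time'],s['tool_pos'],s['tool_rot'])
p=camera_params('wrist'); print(np.round(p['hand_eye'],3),p['fx'])
im,d,p,M=cam('wrist'); cv2.imwrite('pics/w1.png',im); W=cloud(d,p,M); np.save('w1.npy',W)
for q in("dish1","cover1"):
    for r in nets.masks_of('wrist',q):
        m=r['region']; P=W[m]; top=np.nanpercentile(P[:,2],90); T=P[abs(P[:,2]-top)<.006][:,:2]
        (c,rad)=cv2.minEnclosingCircle(T.astype(np.float32)); print(q,round(r['conf'],2),np.round(r['box']),'top',round(top,4),'c',np.round(c,4),'r',round(rad,4))
for n in("scene","side"):
    im,d,p,M=cam(n);W=cloud(d,p,M)
    for q in("wash_bottle","tube_rack","reagent_bottle"):
        for r in nets.masks_of(n,q): P=W[r['region']]; print(n,q,round(r['conf'],2),np.round(np.nanpercentile(P,3,0),3),np.round(np.nanpercentile(P,97,0),3))
```

```text
0.8 [0.17892986 0.49358821 0.22675355] [3.14145420e+00 7.21736590e-06 2.79374074e+00]
[[ 0.001 -0.965 -0.262  0.07 ]
 [ 1.     0.     0.001  0.001]
 [-0.001 -0.262  0.965 -0.158]
 [ 0.     0.     0.     1.   ]] 318.0983537077771
scene wash_bottle 0.69 [0.556 0.509 0.005] [0.618 0.64  0.152]
scene wash_bottle 0.18 [0.496 0.252 0.015] [0.551 0.305 0.05 ]
scene tube_rack 0.81 [ 0.777 -0.06   0.007] [0.851 0.081 0.108]
scene reagent_bottle 0.42 [ 0.774 -0.06   0.007] [0.851 0.082 0.108]
side wash_bottle 0.87 [0.56  0.51  0.005] [0.611 0.548 0.148]
side wash_bottle 0.57 [ 0.558 -0.58   0.014] [ 0.598 -0.529  0.132]
side wash_bottle 0.49 [0.491 0.252 0.003] [0.556 0.315 0.045]
side tube_rack 0.59 [ 0.769 -0.06   0.007] [0.845 0.079 0.105]
side reagent_bottle 0.67 [ 0.491 -0.172  0.02 ] [ 0.519 -0.144  0.039]
side reagent_bottle 0.61 [ 0.558 -0.58   0.016] [ 0.597 -0.53   0.132]
```

View pics/w1.png

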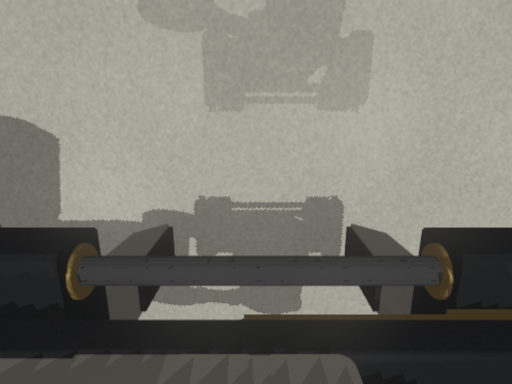

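Request:
{"name": "step_arm", "arguments": {"steps": [{"x": -0.6, "y": -0.3, "z": -0.257, "rx": 0, "ry": 0, "rz": -0.443, "claw": 1}, {"x": -0.6, "y": -0.3, "z": -0.257, "rx": 0, "ry": 0, "rz": -0.443, "claw": 1}, {"x": -0.6, "y": -0.3, "z": -0.257, "rx": 0, "ry": 0, "rz": -0.443, "claw": 1}, {"x": -0.6, "y": -0.3, "z": -0.257, "rx": 0, "ry": 0, "rz": -0.443, "claw": 1}, {"x": -0.6, "y": -0.3, "z": -0.257, "rx": 0, "ry": 0, "rz": -0.443, "claw": 1}, {"x": -0.6, "y": -0.3, "z": -0.257, "rx": 0, "ry": 0, "rz": -0.443, "claw": 1}, {"x": -0.6, "y": -0.3, "z": -0.257, "rx": 0, "ry": 0, "rz": -0.443, "claw": 1}, {"x": -0.6, "y": -0.3, "z": -0.257, "rx": 0, "ry": 0, "rz": -0.443, "claw": 1}, {"x": -0.6, "y": -0.3, "z": -0.257, "rx": 0, "ry": 0, "rz": -0.443, "claw": 1}, {"x": -0.6, "y": -0.3, "z": -0.257, "rx": 0, "ry": 0, "rz": -0.443, "claw": 1}, {"x": -0.6, "y": -0.3, "z": -0.257, "rx": 0, "ry": 0, "rz": -0.443, "claw": 1}, {"x": -0.6, "y": -0.3, "z": -0.257, "rx": 0, "ry": 0, "rz": -0.443, "claw": 1}]}}

```text
time: 2.35
tool_pos: [0.4949, 0.1599, 0.403]
tool_rot: [3.141, 0.001, -3.142]
contact_force: [0.6, 0.4, -1.1]
opening: 0.0919
grip_force: 0.0
```

Run:
```python
from h import *
s=robot.observe(); print(s['time'],s['tool_pos'],s['tool_rot'])
im,d,p,M=cam('wrist'); cv2.imwrite('pics/w2.png',im); W=cloud(d,p,M); np.save('w2.npy',W)
for q in("dish1","cover1","stone1"):
    for r in nets.masks_of('wrist',q):
        m=r['region']; P=W[m]; P=P[~np.isnan(P[:,0])]; top=np.percentile(P[:,2],90); T=P[P[:,2]>(.008 if q=="stone1" else top-.006)][:,:2]
        (c,rad)=cv2.minEnclosingCircle(T.astype(np.float32)); print(q,round(r['conf'],2),np.round(r['box']),'top',round(top,4),'c',np.round(c,4),'r',round(rad,4))
for r in nets.landmark_of('wrist','gauge_hole'):
    a=np.round(r['pixel']).astype(int); print(r['conf'],a,W[a[0],a[1]])
```

```text
2.35 [0.49491812 0.15993474 0.40303634] [ 3.14132100e+00  5.52487071e-04 -3.14159170e+00]
dish1 0.94 [186. 178. 222. 215.] top 0.0424 c [0.5731 0.0636] r 0.0311
dish1 0.93 [247.  12. 288.  57.] top 0.04 c [0.3165 0.1696] r 0.031
dish1 0.76 [184. 110. 224. 152.] top 0.0423 c [0.4652 0.0704] r 0.0311
dish1 0.59 [450. 188. 512. 227.] top 0.1086 c [0.5832 0.5292] r 0.0201
dish1 0.56 [240. 148. 277. 185.] top 0.0423 c [0.5201 0.1588] r 0.0309
cover1 0.8 [313. 146. 354. 187.] top 0.0435 c [0.5235 0.2852] r 0.0309
cover1 0.8 [369. 121. 412. 157.] top 0.0434 c [0.4754 0.3781] r 0.0311
cover1 0.63 [183. 178. 222. 216.] top 0.0424 c [0.5731 0.0636] r 0.0311
cover1 0.58 [313.  86. 357. 124.] top 0.0433 c [0.4205 0.2794] r 0.0309
cover1 0.48 [148. 285. 227. 323.] top 0.056 c [ 0.7933 -0.007 ] r 0.038
stone1 0.84 [101. 200. 133. 222.] top 0.0379 c [ 0.6069 -0.0875] r 0.0191
stone1 0.71 [ 63. 149.  93. 169.] top 0.0372 c [ 0.5108 -0.1493] r 0.0181
stone1 0.62 [123. 164. 133. 177.] top 0.0194 c [ 0.5293 -0.0699] r 0.012
stone1 0.58 [112. 122. 132. 139.] top 0.02 c [ 0.4587 -0.0715] r 0.0125
stone1 0.56 [368. 119. 414. 156.] top 0.0434 c [0.4749 0.3778] r 0.0311
```

View pics/w2.png

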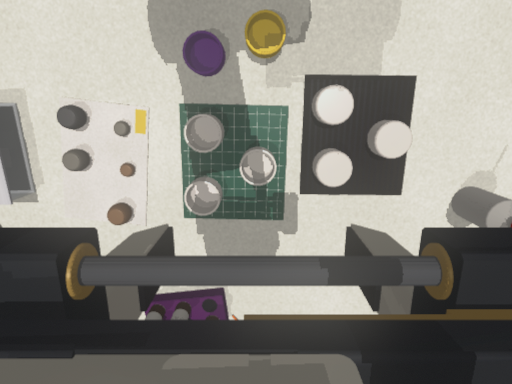

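Request:
{"name": "step_arm", "arguments": {"steps": [{"x": -0.087, "y": -0.387, "z": 0.164, "rx": 0, "ry": 0, "rz": 0, "claw": 1}, {"x": -0.087, "y": -0.387, "z": 0.164, "rx": 0, "ry": 0, "rz": 0, "claw": 1}, {"x": -0.087, "y": -0.387, "z": 0.164, "rx": 0, "ry": 0, "rz": 0, "claw": 1}, {"x": -0.087, "y": -0.387, "z": 0.164, "rx": 0, "ry": 0, "rz": 0, "claw": 1}, {"x": -0.087, "y": -0.387, "z": 0.164, "rx": 0, "ry": 0, "rz": 0, "claw": 1}, {"x": -0.087, "y": -0.387, "z": 0.164, "rx": 0, "ry": 0, "rz": 0, "claw": 1}, {"x": -0.087, "y": -0.387, "z": 0.164, "rx": 0, "ry": 0, "rz": 0, "claw": 1}, {"x": -0.087, "y": -0.387, "z": 0.164, "rx": 0, "ry": 0, "rz": 0, "claw": 1}, {"x": -0.087, "y": -0.387, "z": 0.164, "rx": 0, "ry": 0, "rz": 0, "claw": 1}, {"x": -0.087, "y": -0.387, "z": 0.164, "rx": 0, "ry": 0, "rz": 0, "claw": 1}]}}

```text
time: 3.43
tool_pos: [0.5587, -0.1279, 0.2777]
tool_rot: [3.14, -0.003, 3.141]
contact_force: [-0.4, 0.6, 0.5]
opening: 0.092
grip_force: 0.0
```

```bash
cat > stones.py <<'E'
from h import *
import sys
s=robot.observe(); print(s['time'],np.round(s['tool_pos'],4),np.round(s['tool_rot'],3))
im,d,p,M=cam('wrist'); cv2.imwrite(sys.argv[1],im); W=cloud(d,p,M); np.save('w3.npy',W)
for r in nets.masks_of('wrist','stone1'):
    P=W[r['region']]; P=P[~np.isnan(P[:,0])]; top=np.percentile(P[:,2],90); T=P[P[:,2]>.008][:,:2]
    if len(T)<10 or r['conf']<.3: continue
    c,wh,an=cv2.minAreaRect((T*1000).astype(np.float32)); tc=P[P[:,2]>top-.003].mean(0)
    print(round(r['conf'],2),np.round(r['box']),'top',round(top,4),'c',np.round(c),'wh',np.round(wh,1),an,'topc',np.round(tc[:2],4))
g=(abs(W[...,2]-.066)<.006)&(W[...,1]<-.2)
m=g.astype(np.uint8)
cs,h=cv2.findContours(m,cv2.RETR_CCOMP,cv2.CHAIN_APPROX_NONE)
for c,hh in zip(cs,h[0]):
    if hh[3]>=0 and cv2.contourArea(c)>25:
        P=np.array([W[v,u] for u,v in c[:,0]]); r=cv2.minAreaRect((P[:,:2]*1000).astype(np.float32)); print('hole',np.round(r[0],1),np.round(r[1],1),r[2],'z',np.nanmedian(P[:,2]))
E
python3 stones.py pics/w3.png
```

```text
3.4333 [ 0.5587 -0.1279  0.2777] [ 3.140e+00 -3.000e-03  3.141e+00]
0.77 [224. 112. 256. 140.] top 0.0371 c [ 511. -153.] wh [37.1 35.8] 88.96495056152344 topc [ 0.5108 -0.1528]
0.74 [271. 184. 302. 212.] top 0.0378 c [606. -89.] wh [35.9 35.8] 49.25109100341797 topc [ 0.6072 -0.0893]
0.72 [226.  49. 260.  86.] top 0.038 c [ 441. -149.] wh [35.8 36.8] 47.8239631652832 topc [ 0.4399 -0.1488]
0.5 [292. 128. 307. 151.] top 0.019 c [530. -72.] wh [23.3 23.6] 89.61080932617188 topc [ 0.5296 -0.0713]
hole [ 549.2 -355.7] [17.2 18.8] 1.7292057275772095 z 0.06583249571456201
hole [ 497.4 -364.1] [12.1 13.9] 0.02857230044901371 z 0.06622536786832323
hole [ 495.9 -289.2] [33.  34.5] 0.2520197033882141 z 0.0658487619580887
hole [ 452.2 -367.9] [10.8  8.7] 85.68133544921875 z 0.06497656758417131
```

View pics/w3.png

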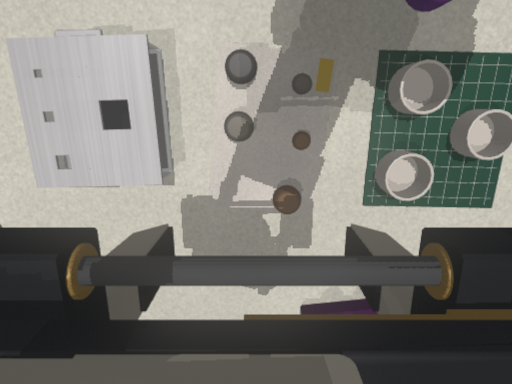

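Request:
{"name": "step_arm", "arguments": {"steps": [{"x": 0.039, "y": 0.076, "z": 0.28, "rx": 0, "ry": 0, "rz": 0, "claw": 0.3}, {"x": 0.039, "y": 0.076, "z": 0.28, "rx": 0, "ry": 0, "rz": 0, "claw": 0.3}, {"x": 0.039, "y": 0.076, "z": 0.28, "rx": 0, "ry": 0, "rz": 0, "claw": 0.3}, {"x": 0.039, "y": 0.076, "z": 0.28, "rx": 0, "ry": 0, "rz": 0, "claw": 0.3}, {"x": 0.039, "y": 0.076, "z": 0.28, "rx": 0, "ry": 0, "rz": 0, "claw": 0.3}, {"x": 0.039, "y": 0.076, "z": 0.28, "rx": 0, "ry": 0, "rz": 0, "claw": 0.3}, {"x": 0.039, "y": 0.076, "z": 0.28, "rx": 0, "ry": 0, "rz": 0, "claw": 0.3}, {"x": 0.039, "y": 0.076, "z": 0.28, "rx": 0, "ry": 0, "rz": 0, "claw": 0.3}, {"x": 0.039, "y": 0.076, "z": 0.28, "rx": 0, "ry": 0, "rz": 0, "claw": 0.3}]}}

```text
time: 4.28
tool_pos: [0.5318, -0.0712, 0.0712]
tool_rot: [-3.141, 0.004, -3.14]
contact_force: [0.0, 0.3, -0.8]
opening: 0.0597
grip_force: 0.0
```

```bash
python3 stones.py pics/w4.png
```

```text
4.2833 [ 0.5318 -0.0712  0.0712] [-3.141  0.004 -3.14 ]
0.86 [244. 186. 276. 220.] top 0.0191 c [529. -71.] wh [23.6 22.5] 88.9622573852539 topc [ 0.5288 -0.0711]
0.84 [237.  82. 276. 122.] top 0.0199 c [458. -73.] wh [24.4 25.1] 44.88237380981445 topc [ 0.4584 -0.0729]
0.62 [106. 155. 166. 211.] top 0.0369 c [ 510. -151.] wh [34.1 35.7] 88.63645935058594 topc [ 0.51  -0.152]
0.57 [ 93.  31. 170. 103.] top 0.0379 c [ 440. -148.] wh [37.1 37.2] 21.10381507873535 topc [ 0.4395 -0.1483]
0.56 [205. 286. 261. 309.] top 0.0372 c [598. -89.] wh [38.  19.1] 88.4604721069336 topc [ 0.5971 -0.089 ]Traceback (most recent call last):
  File "stones.py", line 13, in <module>
    for c,hh in zip(cs,h[0]):
                       ~^^^
TypeError: 'NoneType' object is not subscriptable
```

View pics/w4.png

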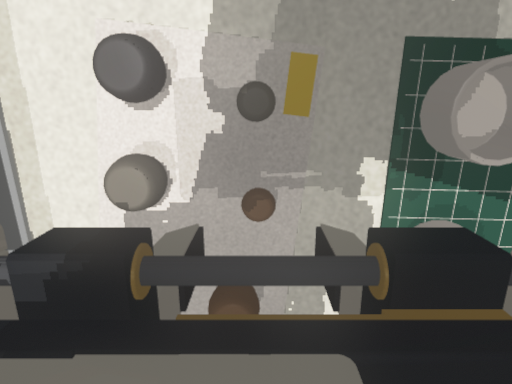

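Request:
{"name": "step_arm", "arguments": {"steps": [{"x": 0.003, "y": 0, "z": 0.085, "rx": 0, "ry": 0, "rz": 0, "claw": 0.3}, {"x": 0.003, "y": 0, "z": 0.085, "rx": 0, "ry": 0, "rz": 0, "claw": 0.3}, {"x": 0.003, "y": 0, "z": 0.085, "rx": 0, "ry": 0, "rz": 0, "claw": 0.3}, {"x": 0.003, "y": 0, "z": 0.085, "rx": 0, "ry": 0, "rz": 0, "claw": -1}, {"x": 0.003, "y": 0, "z": 0.085, "rx": 0, "ry": 0, "rz": 0, "claw": -1}, {"x": 0.003, "y": 0, "z": 0.085, "rx": 0, "ry": 0, "rz": 0, "claw": -1}, {"x": 0.003, "y": 0, "z": 0.085, "rx": 0, "ry": 0, "rz": 0, "claw": -1}, {"x": 0.003, "y": 0, "z": 0.085, "rx": 0, "ry": 0, "rz": 0, "claw": -1}, {"x": 0.003, "y": 0, "z": 0.085, "rx": 0, "ry": 0, "rz": 0, "claw": -1}], "squeeze": 15}}

```text
time: 5.13
tool_pos: [0.5281, -0.0716, 0.006]
tool_rot: [-3.141, 0.001, -3.141]
contact_force: [-0.9, 0.3, 0.4]
opening: 0.0247
grip_force: 0.9
```

Request:
{"name": "step_arm", "arguments": {"steps": [{"x": 0, "y": 0, "z": 0, "rx": 0, "ry": 0, "rz": 0, "claw": -1}, {"x": 0, "y": 0, "z": 0, "rx": 0, "ry": 0, "rz": 0, "claw": -1}, {"x": 0, "y": 0, "z": -0.18, "rx": 0, "ry": 0, "rz": 0, "claw": -1}, {"x": 0, "y": 0, "z": -0.18, "rx": 0, "ry": 0, "rz": 0, "claw": -1}, {"x": 0, "y": 0, "z": -0.18, "rx": 0, "ry": 0, "rz": 0, "claw": -1}, {"x": -0.043, "y": -0.289, "z": -0.18, "rx": 0, "ry": 0, "rz": 0, "claw": -1}, {"x": -0.043, "y": -0.289, "z": -0.18, "rx": 0, "ry": 0, "rz": 0, "claw": -1}, {"x": -0.043, "y": -0.289, "z": -0.18, "rx": 0, "ry": 0, "rz": 0, "claw": -1}, {"x": -0.043, "y": -0.289, "z": -0.18, "rx": 0, "ry": 0, "rz": 0, "claw": -1}, {"x": -0.043, "y": -0.289, "z": -0.18, "rx": 0, "ry": 0, "rz": 0, "claw": -1}, {"x": -0.043, "y": -0.289, "z": -0.18, "rx": 0, "ry": 0, "rz": 0, "claw": -1}, {"x": -0.043, "y": -0.289, "z": -0.18, "rx": 0, "ry": 0, "rz": 0, "claw": -1}]}}

```text
time: 6.13
tool_pos: [0.5598, -0.2918, 0.1396]
tool_rot: [-3.141, 0.0, 3.138]
contact_force: [-0.3, 0.4, -0.6]
opening: 0.0232
grip_force: 15.0
```

```bash
cat > hole.py <<'E'
from h import *
import sys
s=robot.observe(); print(s['time'],np.round(s['tool_pos'],4),np.round(s['tool_rot'],3),s['opening'])
im,d,p,M=cam('wrist'); cv2.imwrite(sys.argv[1],im); W=cloud(d,p,M)
m=((abs(W[...,2]-.066)<.005)&(W[...,1]<-.2)).astype(np.uint8)
cs,h=cv2.findContours(m,cv2.RETR_CCOMP,cv2.CHAIN_APPROX_NONE)
for c,hh in zip(cs,h[0]):
    if (hh[3]>=0 and cv2.contourArea(c)>25) or cv2.contourArea(c)>3000:
        P=np.array([W[v,u] for u,v in c[:,0]]); r=cv2.minAreaRect((P[:,:2]*1000).astype(np.float32)); print('hole' if hh[3]>=0 else 'plate',np.round(r[0],1),np.round(r[1],1),r[2],'z',np.nanmedian(P[:,2]),c[:,0].min(0),c[:,0].max(0))
# held stone
q=(W[...,2]>.1)&(abs(W[...,0]-s['tool_pos'][0])<.03)&(abs(W[...,1]-s['tool_pos'][1])<.011)&(W[...,2]<s['tool_pos'][2]+.035)
P=W[q]; 
if len(P): print('held',np.round(np.percentile(P,[2,98],axis=0),4).tolist())
E
python3 hole.py pics/w5.png
```

```text
6.1333 [ 0.5598 -0.2918  0.1396] [-3.141  0.     3.138] 0.023191215272074395
plate [ 499.5 -319.9] [158.4 150.9] 1.5849305391311646 z 0.06642658921297344 [96  0] [327 226]
hole [ 549.1 -356.1] [17.2 17.2] 89.58280181884766 z 0.06549568387775487 [162 178] [184 199]
hole [ 497.6 -364.4] [11.8 12.2] 0.34739530086517334 z 0.0656907165223311 [148 110] [164 127]
hole [ 495.6 -289.8] [33.2 33. ] 2.7418253421783447 z 0.06561246550345336 [237  91] [284 140]
hole [ 451.7 -368.5] [8.7 9.3] 2.9142391681671143 z 0.0649160903862562 [138  42] [150  55]
held [[0.5491, -0.3025, 0.1434], [0.5614, -0.2815, 0.1659]]
```

View pics/w5.png

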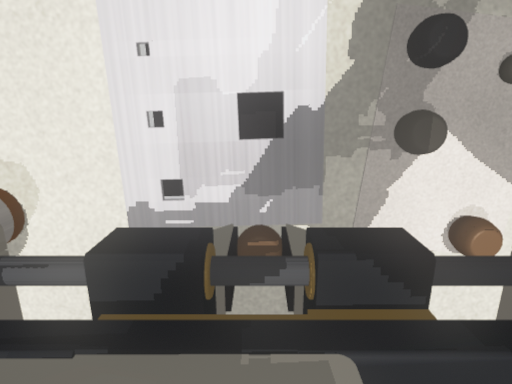

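Request:
{"name": "step_arm", "arguments": {"steps": [{"x": 0.087, "y": 0.003, "z": 0.0, "rx": 0, "ry": 0, "rz": 0, "claw": -1}, {"x": 0.087, "y": 0.003, "z": 0.0, "rx": 0, "ry": 0, "rz": 0, "claw": -1}, {"x": 0.087, "y": 0.003, "z": 0.06, "rx": 0, "ry": 0, "rz": 0, "claw": -1}, {"x": 0.087, "y": 0.003, "z": 0.092, "rx": 0, "ry": 0, "rz": 0, "claw": -1}, {"x": 0.087, "y": 0.003, "z": 0.092, "rx": 0, "ry": 0, "rz": 0, "claw": -1}, {"x": 0.087, "y": 0.003, "z": 0.092, "rx": 0, "ry": 0, "rz": 0, "claw": -1}, {"x": 0.087, "y": 0.003, "z": 0.092, "rx": 0, "ry": 0, "rz": 0, "claw": -1}]}}

```text
time: 6.77
tool_pos: [0.4951, -0.2848, 0.0718]
tool_rot: [3.141, -0.0, -3.14]
contact_force: [-0.6, -0.0, 0.1]
opening: 0.0227
grip_force: 15.0
```

Request:
{"name": "step_arm", "arguments": {"steps": [{"x": 0, "y": -0.006, "z": 0.002, "rx": 0, "ry": 0, "rz": 0, "claw": -1}, {"x": 0, "y": -0.006, "z": 0.002, "rx": 0, "ry": 0, "rz": 0, "claw": -1}, {"x": 0, "y": -0.006, "z": 0.002, "rx": 0, "ry": 0, "rz": 0, "claw": -1}]}}

```text
time: 7.02
tool_pos: [0.4952, -0.2907, 0.0704]
tool_rot: [-3.141, 0.001, -3.141]
contact_force: [-0.1, 0.3, -1.2]
opening: 0.0231
grip_force: 15.0
```

Request:
{"name": "step_arm", "arguments": {"steps": [{"x": 0, "y": 0, "z": 0, "rx": 0, "ry": 0, "rz": 0, "claw": 0.3}, {"x": 0, "y": 0, "z": 0, "rx": 0, "ry": 0, "rz": 0, "claw": 0.3}, {"x": 0, "y": 0, "z": 0, "rx": 0, "ry": 0, "rz": 0, "claw": 0.3}, {"x": 0, "y": 0, "z": -0.1, "rx": 0, "ry": 0, "rz": 0, "claw": 0.3}, {"x": 0, "y": 0, "z": -0.1, "rx": 0, "ry": 0, "rz": 0, "claw": 0.3}, {"x": 0.049, "y": 0.289, "z": -0.1, "rx": 0, "ry": 0, "rz": 0, "claw": 0.3}, {"x": 0.049, "y": 0.289, "z": -0.1, "rx": 0, "ry": 0, "rz": 0, "claw": 0.3}, {"x": 0.049, "y": 0.289, "z": -0.1, "rx": 0, "ry": 0, "rz": 0, "claw": 0.3}, {"x": 0.049, "y": 0.289, "z": -0.06, "rx": 0, "ry": 0, "rz": 0, "claw": 0.3}, {"x": 0.049, "y": 0.289, "z": -0.03, "rx": 0, "ry": 0, "rz": 0, "claw": 0.3}, {"x": 0.049, "y": 0.289, "z": -0.03, "rx": 0, "ry": 0, "rz": 0, "claw": 0.3}, {"x": 0.049, "y": 0.289, "z": -0.03, "rx": 0, "ry": 0, "rz": 0, "claw": 0.3}]}}

```text
time: 8.02
tool_pos: [0.4547, -0.0695, 0.0899]
tool_rot: [3.139, -0.006, -3.138]
contact_force: [0.4, 1.1, -0.5]
opening: 0.0597
grip_force: 0.0
```

```bash
sed -i 's/^for c,hh in zip(cs,h\[0\])/for c,hh in zip(cs,h[0] if h is not None else [])/' stones.py; python3 stones.py pics/w6.png
python3 - <<'E'
from h import *
im,d,p,M=cam("side"); W=cloud(d,p,M); cv2.imwrite('pics/s6.png',im)
for r in nets.masks_of("side","stone1"):
    P=W[r['region']]; print(round(r['conf'],2),np.round(r['box']),np.round(np.nanmedian(P,0),3))
E
```

```text
8.0167 [ 0.4547 -0.0695  0.0899] [ 3.139 -0.006 -3.138]
0.89 [239. 192. 270. 226.] top 0.0201 c [457. -73.] wh [23.8 24.1] 27.627281188964844 topc [ 0.4578 -0.0727]
0.87 [121. 158. 176. 212.] top 0.038 c [ 438. -147.] wh [37.9 35.3] 58.11371612548828 topc [ 0.4388 -0.1484]
0.71 [273. 203. 282. 218.] [ 0.601 -0.097  0.033]
0.7 [261. 232. 271. 247.] [ 0.504 -0.162  0.034]
0.49 [235. 241. 251. 259.] [ 0.434 -0.158  0.034]
```

Request:
{"name": "step_arm", "arguments": {"steps": [{"x": -0.004, "y": -0.004, "z": 0.05, "rx": 0, "ry": 0, "rz": 0, "claw": 0.3}, {"x": -0.004, "y": -0.004, "z": 0.1, "rx": 0, "ry": 0, "rz": 0, "claw": 0.3}, {"x": -0.004, "y": -0.004, "z": 0.111, "rx": 0, "ry": 0, "rz": 0, "claw": 0.3}, {"x": -0.004, "y": -0.004, "z": 0.111, "rx": 0, "ry": 0, "rz": 0, "claw": -1}, {"x": -0.004, "y": -0.004, "z": 0.111, "rx": 0, "ry": 0, "rz": 0, "claw": -1}, {"x": -0.004, "y": -0.004, "z": 0.111, "rx": 0, "ry": 0, "rz": 0, "claw": -1}, {"x": -0.004, "y": -0.004, "z": 0.111, "rx": 0, "ry": 0, "rz": 0, "claw": -1}, {"x": -0.004, "y": -0.004, "z": 0.111, "rx": 0, "ry": 0, "rz": 0, "claw": -1}, {"x": -0.004, "y": -0.004, "z": 0.111, "rx": 0, "ry": 0, "rz": 0, "claw": -1}, {"x": -0.004, "y": -0.004, "z": 0.111, "rx": 0, "ry": 0, "rz": 0, "claw": -1}, {"x": -0.004, "y": -0.004, "z": 0.111, "rx": 0, "ry": 0, "rz": 0, "claw": -1}]}}

```text
time: 9.13
tool_pos: [0.4618, -0.077, 0.0101]
tool_rot: [-3.141, 0.002, -3.141]
contact_force: [-0.1, 0.1, 7.3]
opening: 0.0238
grip_force: 15.0
```

Request:
{"name": "step_arm", "arguments": {"steps": [{"x": 0, "y": 0, "z": 0, "rx": 0, "ry": 0, "rz": 0, "claw": 0.2}, {"x": 0, "y": 0, "z": 0, "rx": 0, "ry": 0, "rz": 0, "claw": 0.2}, {"x": 0, "y": 0, "z": 0, "rx": 0, "ry": 0, "rz": 0, "claw": 0.2}, {"x": 0, "y": 0, "z": 0, "rx": 0, "ry": 0, "rz": 0, "claw": 0.2}]}}

```text
time: 9.47
tool_pos: [0.461, -0.0767, 0.009]
tool_rot: [3.141, -0.0, -3.141]
contact_force: [1.1, 0.5, -0.6]
opening: 0.0458
grip_force: 0.0
```

```bash
python3 stones.py pics/w7.png; python3 -c "
from h import *
s=robot.observe();print(s['contact_force'],s['opening'])"
```

```text
9.4667 [ 0.461  -0.0767  0.009 ] [ 3.141 -0.    -3.141]
0.93 [ 58. 166. 156. 238.] top 0.0379 c [ 433. -143.] wh [47.2 26.5] 85.8538818359375 topc [ 0.4338 -0.1483]
0.63 [236. 216. 286. 254.] top 0.02 c [455. -76.] wh [18.8 25.3] 1.3178746700286865 topc [ 0.4556 -0.076 ]
0.51 [470. 196. 512. 297.] top 0.0274 c [442.  28.] wh [100.4  41.7] 49.21669387817383 topc [0.4576 0.0397]
[0.31939962 0.71560311 0.48107069] 0.053056364163503095
```

Request:
{"name": "step_arm", "arguments": {"steps": [{"x": 0.004, "y": 0, "z": 0.005, "rx": 0, "ry": 0, "rz": 0, "claw": 0.2}, {"x": 0.004, "y": 0, "z": 0.005, "rx": 0, "ry": 0, "rz": 0, "claw": 0.2}, {"x": 0.004, "y": 0, "z": 0.005, "rx": 0, "ry": 0, "rz": 0, "claw": -1}, {"x": 0.004, "y": 0, "z": 0.005, "rx": 0, "ry": 0, "rz": 0, "claw": -1}, {"x": 0.004, "y": 0, "z": 0.005, "rx": 0, "ry": 0, "rz": 0, "claw": -1}, {"x": 0.004, "y": 0, "z": 0.005, "rx": 0, "ry": 0, "rz": 0, "claw": -1}, {"x": 0.004, "y": 0, "z": 0.005, "rx": 0, "ry": 0, "rz": 0, "claw": -1}, {"x": 0.004, "y": 0, "z": 0.005, "rx": 0, "ry": 0, "rz": 0, "claw": -1}]}}

```text
time: 10.23
tool_pos: [0.4582, -0.0768, 0.0053]
tool_rot: [3.142, 0.0, -3.141]
contact_force: [-0.4, -0.4, 0.4]
opening: 0.0239
grip_force: 15.0
```

Request:
{"name": "step_arm", "arguments": {"steps": [{"x": 0, "y": 0, "z": -0.17, "rx": 0, "ry": 0, "rz": 0, "claw": -1}, {"x": 0, "y": 0, "z": -0.17, "rx": 0, "ry": 0, "rz": 0, "claw": -1}, {"x": 0, "y": 0, "z": -0.17, "rx": 0, "ry": 0, "rz": 0, "claw": -1}, {"x": -0.051, "y": -0.284, "z": -0.17, "rx": 0, "ry": 0, "rz": 0, "claw": -1}, {"x": -0.051, "y": -0.284, "z": -0.17, "rx": 0, "ry": 0, "rz": 0, "claw": -1}, {"x": -0.051, "y": -0.284, "z": -0.17, "rx": 0, "ry": 0, "rz": 0, "claw": -1}, {"x": -0.051, "y": -0.284, "z": -0.17, "rx": 0, "ry": 0, "rz": 0, "claw": -1}, {"x": -0.051, "y": -0.284, "z": -0.17, "rx": 0, "ry": 0, "rz": 0, "claw": -1}, {"x": -0.051, "y": -0.284, "z": -0.17, "rx": 0, "ry": 0, "rz": 0, "claw": -1}, {"x": -0.051, "y": -0.284, "z": -0.13, "rx": 0, "ry": 0, "rz": 0, "claw": -1}, {"x": -0.051, "y": -0.284, "z": -0.11, "rx": 0, "ry": 0, "rz": 0, "claw": -1}, {"x": -0.051, "y": -0.284, "z": -0.11, "rx": 0, "ry": 0, "rz": 0, "claw": -1}]}}

```text
time: 11.23
tool_pos: [0.4942, -0.2884, 0.0842]
tool_rot: [3.137, -0.006, 3.141]
contact_force: [-0.3, -0.4, 0.1]
opening: 0.0242
grip_force: 15.0
```

Request:
{"name": "step_arm", "arguments": {"steps": [{"x": 0, "y": 0, "z": 0, "rx": 0, "ry": 0, "rz": 0, "claw": -1}, {"x": 0, "y": 0, "z": 0, "rx": 0, "ry": 0, "rz": 0, "claw": -1}]}}

```text
time: 11.4
tool_pos: [0.4969, -0.2898, 0.0888]
tool_rot: [-3.141, 0.001, -3.141]
contact_force: [0.7, 0.1, -1.1]
opening: 0.0239
grip_force: 15.0
```

Request:
{"name": "step_arm", "arguments": {"steps": [{"x": 0, "y": 0, "z": 0.024, "rx": 0, "ry": 0, "rz": 0, "claw": -1}, {"x": 0, "y": 0, "z": 0.024, "rx": 0, "ry": 0, "rz": 0, "claw": -1}, {"x": 0, "y": 0, "z": 0.024, "rx": 0, "ry": 0, "rz": 0, "claw": 0.3}, {"x": 0, "y": 0, "z": 0.024, "rx": 0, "ry": 0, "rz": 0, "claw": 0.3}, {"x": 0, "y": 0, "z": 0.024, "rx": 0, "ry": 0, "rz": 0, "claw": 0.3}, {"x": 0, "y": 0, "z": -0.07, "rx": 0, "ry": 0, "rz": 0, "claw": 0.5}, {"x": 0, "y": 0, "z": -0.07, "rx": 0, "ry": 0, "rz": 0, "claw": 0.5}, {"x": 0.077, "y": 0.189, "z": -0.07, "rx": 0, "ry": 0, "rz": 0, "claw": 0.5}, {"x": 0.077, "y": 0.189, "z": -0.07, "rx": 0, "ry": 0, "rz": 0, "claw": 0.5}, {"x": 0.077, "y": 0.189, "z": -0.04, "rx": 0, "ry": 0, "rz": 0, "claw": 0.5}, {"x": 0.077, "y": 0.189, "z": -0.03, "rx": 0, "ry": 0, "rz": 0, "claw": 0.5}, {"x": 0.077, "y": 0.189, "z": -0.03, "rx": 0, "ry": 0, "rz": 0, "claw": 0.5}]}}

```text
time: 12.4
tool_pos: [0.4342, -0.1426, 0.1087]
tool_rot: [3.137, -0.006, -3.139]
contact_force: [-1.0, 0.3, 0.3]
opening: 0.0687
grip_force: 0.0
```

Request:
{"name": "step_arm", "arguments": {"steps": [{"x": 0, "y": 0, "z": 0, "rx": 0, "ry": 0, "rz": 0, "claw": 0.5}, {"x": 0, "y": 0, "z": 0, "rx": 0, "ry": 0, "rz": 0, "claw": 0.5}]}}

```text
time: 12.57
tool_pos: [0.4398, -0.1488, 0.1114]
tool_rot: [-3.14, 0.002, -3.141]
contact_force: [0.6, 0.4, 0.4]
opening: 0.0688
grip_force: 0.0
```

```bash
python3 stones.py pics/w8.png;python3 - <<'E'
from h import *
for n in("side","scene"):
    im,d,p,M=cam(n); W=cloud(d,p,M); cv2.imwrite(f'pics/{n}8.png',im)
    for r in nets.masks_of(n,"stone1"):
        P=W[r['region']]; print(round(r['conf'],2),np.round(r['box']),np.round(np.nanmedian(P,0),3))
E
```

```text
12.5667 [ 0.4398 -0.1488  0.1114] [-3.140e+00  2.000e-03 -3.141e+00]
0.94 [234. 251. 274. 298.] top 0.0373 c [ 473. -145.] wh [ 30.4 111.2] 79.1843490600586 topc [ 0.5128 -0.1526]
0.9 [238. 170. 287. 225.] top 0.038 c [ 438. -149.] wh [36.5 36.7] 37.4835090637207 topc [ 0.4387 -0.149 ]
0.71 [238. 241. 252. 259.] [ 0.434 -0.157  0.035]
0.59 [270. 204. 285. 218.] [ 0.6   -0.098  0.033]
0.46 [186. 102. 196. 122.] [0.594 0.513 0.051]
0.55 [211. 200. 220. 215.] [ 0.515 -0.157  0.033]
0.47 [202. 193. 209. 199.] [ 0.446 -0.155  0.037]
```

Request:
{"name": "step_arm", "arguments": {"steps": [{"x": 0.001, "y": 0, "z": 0.06, "rx": 0, "ry": 0, "rz": 0, "claw": 0.5}, {"x": 0.001, "y": 0, "z": 0.11, "rx": 0, "ry": 0, "rz": 0, "claw": 0.5}, {"x": 0.001, "y": 0, "z": 0.131, "rx": 0, "ry": 0, "rz": 0, "claw": 0.5}, {"x": 0.001, "y": 0, "z": 0.131, "rx": 0, "ry": 0, "rz": 0, "claw": 0.5}, {"x": 0.001, "y": 0, "z": 0.131, "rx": 0, "ry": 0, "rz": 0, "claw": 0.5}, {"x": 0.001, "y": 0, "z": 0.131, "rx": 0, "ry": 0, "rz": 0, "claw": -1}, {"x": 0.001, "y": 0, "z": 0.131, "rx": 0, "ry": 0, "rz": 0, "claw": -1}, {"x": 0.001, "y": 0, "z": 0.131, "rx": 0, "ry": 0, "rz": 0, "claw": -1}, {"x": 0.001, "y": 0, "z": 0.131, "rx": 0, "ry": 0, "rz": 0, "claw": -1}, {"x": 0.001, "y": 0, "z": 0.131, "rx": 0, "ry": 0, "rz": 0, "claw": -1}, {"x": 0.001, "y": 0, "z": 0.131, "rx": 0, "ry": 0, "rz": 0, "claw": -1}, {"x": 0.001, "y": 0, "z": 0.131, "rx": 0, "ry": 0, "rz": 0, "claw": -1}], "squeeze": 20}}

```text
time: 13.87
tool_pos: [0.4383, -0.1483, 0.0127]
tool_rot: [-3.141, 0.001, -3.141]
contact_force: [-0.9, -0.1, 6.7]
opening: 0.0381
grip_force: 20.0
```

Request:
{"name": "step_arm", "arguments": {"steps": [{"x": 0, "y": 0, "z": -0.18, "rx": 0, "ry": 0, "rz": 0, "claw": -1}, {"x": 0, "y": 0, "z": -0.18, "rx": 0, "ry": 0, "rz": 0, "claw": -1}, {"x": 0, "y": 0, "z": -0.18, "rx": 0, "ry": 0, "rz": 0, "claw": -1}, {"x": 0, "y": 0, "z": -0.18, "rx": 0, "ry": 0, "rz": 0, "claw": -1}, {"x": -0.035, "y": 0.29, "z": -0.18, "rx": 0, "ry": 0, "rz": 0, "claw": -1}, {"x": -0.035, "y": 0.29, "z": -0.18, "rx": 0, "ry": 0, "rz": 0, "claw": -1}, {"x": -0.035, "y": 0.29, "z": -0.18, "rx": 0, "ry": 0, "rz": 0, "claw": -1}, {"x": -0.035, "y": 0.29, "z": -0.18, "rx": 0, "ry": 0, "rz": 0, "claw": -1}, {"x": -0.035, "y": 0.29, "z": -0.18, "rx": 0, "ry": 0, "rz": 0, "claw": -1}, {"x": -0.035, "y": 0.29, "z": -0.18, "rx": 0, "ry": 0, "rz": 0, "claw": -1}, {"x": -0.035, "y": 0.29, "z": -0.18, "rx": 0, "ry": 0, "rz": 0, "claw": -1}, {"x": -0.035, "y": 0.29, "z": -0.18, "rx": 0, "ry": 0, "rz": 0, "claw": -1}]}}

```text
time: 14.87
tool_pos: [0.4638, 0.0696, 0.1469]
tool_rot: [-3.141, -0.001, -3.139]
contact_force: [0.3, -1.0, -0.6]
opening: 0.0381
grip_force: 20.0
```

```bash
cat > rims.py <<'E'
from h import *
import sys
s=robot.observe(); print(s['time'],np.round(s['tool_pos'],4),np.round(s['tool_rot'],3),s['opening'],s['grip_force'])
im,d,p,M=cam('wrist'); cv2.imwrite(sys.argv[1],im); W=cloud(d,p,M); np.save('wr.npy',W)
for q in sys.argv[2:]:
    for r in nets.masks_of('wrist',q):
        P=W[r['region']]; P=P[~np.isnan(P[:,0])]
        if r['conf']<.4 or len(P)<30: continue
        top=np.percentile(P[:,2],90); T=P[abs(P[:,2]-top)<.006][:,:2]
        c,rad=cv2.minEnclosingCircle(T.astype(np.float32)); print(q,round(r['conf'],2),np.round(r['box']),'top',round(top,4),'c',np.round(c,4),'r',round(rad,4))
E
python3 rims.py pics/w9.png dish1
```

```text
14.8667 [0.4638 0.0696 0.1469] [-3.141e+00 -1.000e-03 -3.139e+00] 0.038104805796963744 19.999911956110736
dish1 0.98 [340.   2. 437.  54.] top 0.0399 c [0.3165 0.1694] r 0.0315
dish1 0.94 [320. 208. 381. 230.] top 0.0421 c [0.4983 0.1544] r 0.0211
dish1 0.78 [221. 289. 285. 316.] top 0.0424 c [0.5716 0.0636] r 0.0308
dish1 0.7 [220.   0. 304.  86.] top 0.0402 c [0.3441 0.0747] r 0.031
```

View pics/w9.png

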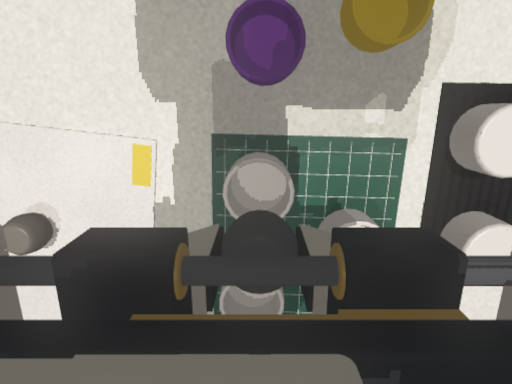

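Request:
{"name": "step_arm", "arguments": {"steps": [{"x": 0, "y": 0, "z": 0.05, "rx": 0, "ry": 0, "rz": 0, "claw": -1}, {"x": 0, "y": 0, "z": 0.1, "rx": 0, "ry": 0, "rz": 0, "claw": -1}, {"x": 0, "y": 0, "z": 0.118, "rx": 0, "ry": 0, "rz": 0, "claw": -1}, {"x": 0, "y": 0, "z": 0.118, "rx": 0, "ry": 0, "rz": 0, "claw": -1}, {"x": 0, "y": 0, "z": 0.118, "rx": 0, "ry": 0, "rz": 0, "claw": -1}, {"x": 0, "y": 0, "z": 0.118, "rx": 0, "ry": 0, "rz": 0, "claw": 0.5}, {"x": 0, "y": 0, "z": 0.118, "rx": 0, "ry": 0, "rz": 0, "claw": 0.5}, {"x": 0, "y": 0, "z": 0.118, "rx": 0, "ry": 0, "rz": 0, "claw": 0.5}, {"x": 0, "y": 0, "z": 0.118, "rx": 0, "ry": 0, "rz": 0, "claw": 0.5}, {"x": 0, "y": 0, "z": 0.0, "rx": 0, "ry": 0, "rz": 0, "claw": 0.5}, {"x": 0, "y": 0, "z": 0.0, "rx": 0, "ry": 0, "rz": 0, "claw": 0.5}, {"x": 0, "y": 0, "z": 0.0, "rx": 0, "ry": 0, "rz": 0, "claw": 0.5}]}}

```text
time: 15.97
tool_pos: [0.4676, 0.0695, 0.1534]
tool_rot: [-3.141, 0.011, -3.141]
contact_force: [1.0, -0.1, 0.6]
opening: 0.0687
grip_force: 0.0
```

Request:
{"name": "step_arm", "arguments": {"steps": [{"x": -0.063, "y": -0.296, "z": 0, "rx": 0, "ry": 0, "rz": 0, "claw": 0.5}, {"x": -0.063, "y": -0.296, "z": 0, "rx": 0, "ry": 0, "rz": 0, "claw": 0.5}, {"x": -0.063, "y": -0.296, "z": 0, "rx": 0, "ry": 0, "rz": 0, "claw": 0.5}, {"x": -0.063, "y": -0.296, "z": 0, "rx": 0, "ry": 0, "rz": 0, "claw": 0.5}, {"x": -0.063, "y": -0.296, "z": 0, "rx": 0, "ry": 0, "rz": 0, "claw": 0.5}, {"x": -0.063, "y": -0.296, "z": 0.03, "rx": 0, "ry": 0, "rz": 0, "claw": 0.5}, {"x": -0.063, "y": -0.296, "z": 0.04, "rx": 0, "ry": 0, "rz": 0, "claw": 0.5}, {"x": -0.063, "y": -0.296, "z": 0.04, "rx": 0, "ry": 0, "rz": 0, "claw": 0.5}, {"x": -0.063, "y": -0.296, "z": 0.04, "rx": 0, "ry": 0, "rz": 0, "claw": 0.5}, {"x": -0.063, "y": -0.296, "z": 0.04, "rx": 0, "ry": 0, "rz": 0, "claw": 0.5}]}}

```text
time: 16.8
tool_pos: [0.5116, -0.1515, 0.1179]
tool_rot: [-3.141, 0.001, -3.14]
contact_force: [0.1, 0.7, 0.3]
opening: 0.069
grip_force: 0.0
```

```bash
python3 stones.py pics/w10.png
```

```text
16.8 [ 0.5116 -0.1515  0.1179] [-3.141e+00  1.000e-03 -3.140e+00]
0.69 [305. 286. 349. 313.] top 0.0378 c [ 556. -116.] wh [138.1  29.2] 23.61073875427246 topc [ 0.6013 -0.0926]
0.59 [235. 173. 282. 216.] top 0.0371 c [ 509. -152.] wh [35.4 35.2] 29.305715560913086 topc [ 0.51  -0.153]
0.46 [ 65. 170.  80. 191.] top 0.0383 c [ 497. -295.] wh [17.2  8.9] 7.839642524719238 topc [ 0.4972 -0.2939]
hole [ 495.4 -289.4] [33.4 34.2] 1.619760274887085 z 0.0650723875409145
```

Request:
{"name": "step_arm", "arguments": {"steps": [{"x": 0.002, "y": -0.001, "z": 0.06, "rx": 0, "ry": 0, "rz": 0, "claw": 0.5}, {"x": 0.002, "y": -0.001, "z": 0.11, "rx": 0, "ry": 0, "rz": 0, "claw": 0.5}, {"x": 0.002, "y": -0.001, "z": 0.139, "rx": 0, "ry": 0, "rz": 0, "claw": 0.5}, {"x": 0.002, "y": -0.001, "z": 0.139, "rx": 0, "ry": 0, "rz": 0, "claw": 0.5}, {"x": 0.002, "y": -0.001, "z": 0.139, "rx": 0, "ry": 0, "rz": 0, "claw": 0.5}, {"x": 0.002, "y": -0.001, "z": 0.139, "rx": 0, "ry": 0, "rz": 0, "claw": -1}, {"x": 0.002, "y": -0.001, "z": 0.139, "rx": 0, "ry": 0, "rz": 0, "claw": -1}, {"x": 0.002, "y": -0.001, "z": 0.139, "rx": 0, "ry": 0, "rz": 0, "claw": -1}, {"x": 0.002, "y": -0.001, "z": 0.139, "rx": 0, "ry": 0, "rz": 0, "claw": -1}, {"x": 0.002, "y": -0.001, "z": 0.139, "rx": 0, "ry": 0, "rz": 0, "claw": -1}, {"x": 0.002, "y": -0.001, "z": 0.139, "rx": 0, "ry": 0, "rz": 0, "claw": -1}, {"x": 0.002, "y": -0.001, "z": 0.139, "rx": 0, "ry": 0, "rz": 0, "claw": -1}]}}

```text
time: 17.9
tool_pos: [0.5103, -0.1535, 0.0135]
tool_rot: [-3.141, 0.001, -3.142]
contact_force: [-0.2, 0.9, 5.7]
opening: 0.0366
grip_force: 20.0
```

Request:
{"name": "step_arm", "arguments": {"steps": [{"x": 0, "y": 0, "z": -0.18, "rx": 0, "ry": 0, "rz": 0, "claw": -1}, {"x": 0, "y": 0, "z": -0.18, "rx": 0, "ry": 0, "rz": 0, "claw": -1}, {"x": 0, "y": 0, "z": -0.18, "rx": 0, "ry": 0, "rz": 0, "claw": -1}, {"x": -0.082, "y": 0.289, "z": -0.18, "rx": 0, "ry": 0, "rz": 0, "claw": -1}, {"x": -0.082, "y": 0.289, "z": -0.18, "rx": 0, "ry": 0, "rz": 0, "claw": -1}, {"x": -0.082, "y": 0.289, "z": -0.18, "rx": 0, "ry": 0, "rz": 0, "claw": -1}, {"x": -0.082, "y": 0.289, "z": -0.18, "rx": 0, "ry": 0, "rz": 0, "claw": -1}, {"x": -0.082, "y": 0.289, "z": -0.18, "rx": 0, "ry": 0, "rz": 0, "claw": -1}, {"x": -0.082, "y": 0.289, "z": -0.18, "rx": 0, "ry": 0, "rz": 0, "claw": -1}, {"x": -0.082, "y": 0.289, "z": -0.18, "rx": 0, "ry": 0, "rz": 0, "claw": -1}, {"x": -0.082, "y": 0.289, "z": -0.14, "rx": 0, "ry": 0, "rz": 0, "claw": -1}, {"x": -0.082, "y": 0.289, "z": -0.14, "rx": 0, "ry": 0, "rz": 0, "claw": -1}]}}

```text
time: 18.9
tool_pos: [0.5684, 0.0633, 0.1137]
tool_rot: [-3.141, -0.008, -3.141]
contact_force: [-1.6, 0.3, -1.4]
opening: 0.0367
grip_force: 20.0
```

Request:
{"name": "step_arm", "arguments": {"steps": [{"x": 0, "y": 0, "z": 0.0, "rx": 0, "ry": 0, "rz": 0, "claw": -1}, {"x": 0, "y": 0, "z": 0.0, "rx": 0, "ry": 0, "rz": 0, "claw": -1}]}}

```text
time: 19.07
tool_pos: [0.5713, 0.0626, 0.1183]
tool_rot: [-3.142, -0.0, 3.141]
contact_force: [1.6, 0.2, -0.1]
opening: 0.0366
grip_force: 20.0
```

Request:
{"name": "step_arm", "arguments": {"steps": [{"x": 0, "y": 0, "z": 0.05, "rx": 0, "ry": 0, "rz": 0, "claw": -1}, {"x": 0, "y": 0, "z": 0.08, "rx": 0, "ry": 0, "rz": 0, "claw": -1}, {"x": 0, "y": 0, "z": 0.08, "rx": 0, "ry": 0, "rz": 0, "claw": -1}, {"x": 0, "y": 0, "z": 0.08, "rx": 0, "ry": 0, "rz": 0, "claw": -1}, {"x": 0, "y": 0, "z": 0.08, "rx": 0, "ry": 0, "rz": 0, "claw": 0.5}, {"x": 0, "y": 0, "z": 0.08, "rx": 0, "ry": 0, "rz": 0, "claw": 0.5}, {"x": 0, "y": 0, "z": 0.08, "rx": 0, "ry": 0, "rz": 0, "claw": 0.5}, {"x": 0, "y": 0, "z": 0.08, "rx": 0, "ry": 0, "rz": 0, "claw": 0.5}, {"x": 0, "y": 0, "z": -0.04, "rx": 0, "ry": 0, "rz": 0, "claw": 0.5}, {"x": 0, "y": 0, "z": -0.04, "rx": 0, "ry": 0, "rz": 0, "claw": 0.5}, {"x": 0, "y": 0, "z": -0.04, "rx": 0, "ry": 0, "rz": 0, "claw": 0.5}]}}

```text
time: 19.98
tool_pos: [0.5749, 0.0635, 0.1553]
tool_rot: [-3.141, 0.012, -3.141]
contact_force: [1.5, -0.0, 0.9]
opening: 0.0686
grip_force: 0.0
```

Request:
{"name": "step_arm", "arguments": {"steps": [{"x": -0.047, "y": -0.202, "z": 0, "rx": 0, "ry": 0, "rz": 0, "claw": 0.5}, {"x": -0.047, "y": -0.202, "z": 0, "rx": 0, "ry": 0, "rz": 0, "claw": 0.5}, {"x": -0.047, "y": -0.202, "z": 0, "rx": 0, "ry": 0, "rz": 0, "claw": 0.5}, {"x": -0.047, "y": -0.202, "z": 0, "rx": 0, "ry": 0, "rz": 0, "claw": 0.5}, {"x": -0.047, "y": -0.202, "z": 0.03, "rx": 0, "ry": 0, "rz": 0, "claw": 0.5}, {"x": -0.047, "y": -0.202, "z": 0.04, "rx": 0, "ry": 0, "rz": 0, "claw": 0.5}, {"x": -0.047, "y": -0.202, "z": 0.04, "rx": 0, "ry": 0, "rz": 0, "claw": 0.5}, {"x": -0.047, "y": -0.202, "z": 0.04, "rx": 0, "ry": 0, "rz": 0, "claw": 0.5}, {"x": -0.047, "y": -0.202, "z": 0.04, "rx": 0, "ry": 0, "rz": 0, "claw": 0.5}]}}

```text
time: 20.73
tool_pos: [0.6069, -0.0869, 0.1187]
tool_rot: [-3.142, 0.001, -3.14]
contact_force: [0.9, 0.6, -0.2]
opening: 0.0688
grip_force: 0.0
```

```bash
python3 stones.py pics/w11.png
```

```text
20.7333 [ 0.6069 -0.0869  0.1187] [-3.142e+00  1.000e-03 -3.140e+00]
0.88 [231. 175. 278. 218.] top 0.0376 c [606. -89.] wh [36.3 36. ] 48.925899505615234 topc [ 0.6072 -0.0894]
0.82 [424. 133. 482. 179.] top 0.0409 c [575.  63.] wh [51.2 39.3] 77.7677993774414 topc [0.5744 0.063 ]
0.62 [459.   0. 512.  43.] top 0.0418 c [478.  71.] wh [44.2 19.6] 83.29905700683594 topc [0.4753 0.0677]
```

View pics/w11.png

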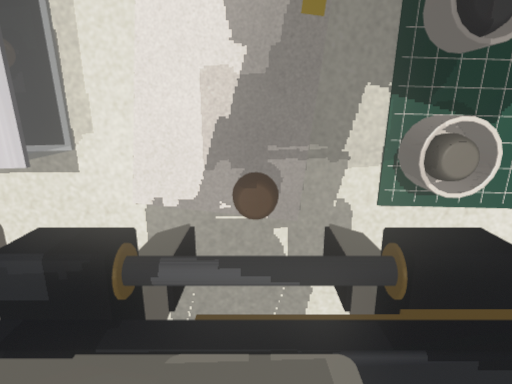

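Request:
{"name": "step_arm", "arguments": {"steps": [{"x": 0, "y": -0.002, "z": 0.06, "rx": 0, "ry": 0, "rz": 0, "claw": 0.5}, {"x": 0, "y": -0.002, "z": 0.11, "rx": 0, "ry": 0, "rz": 0, "claw": 0.5}, {"x": 0, "y": -0.002, "z": 0.14, "rx": 0, "ry": 0, "rz": 0, "claw": 0.5}, {"x": 0, "y": -0.002, "z": 0.14, "rx": 0, "ry": 0, "rz": 0, "claw": 0.5}, {"x": 0, "y": -0.002, "z": 0.14, "rx": 0, "ry": 0, "rz": 0, "claw": 0.5}, {"x": 0, "y": -0.002, "z": 0.14, "rx": 0, "ry": 0, "rz": 0, "claw": -1}, {"x": 0, "y": -0.002, "z": 0.14, "rx": 0, "ry": 0, "rz": 0, "claw": -1}, {"x": 0, "y": -0.002, "z": 0.14, "rx": 0, "ry": 0, "rz": 0, "claw": -1}, {"x": 0, "y": -0.002, "z": 0.14, "rx": 0, "ry": 0, "rz": 0, "claw": -1}, {"x": 0, "y": -0.002, "z": 0.14, "rx": 0, "ry": 0, "rz": 0, "claw": -1}, {"x": 0, "y": -0.002, "z": 0.14, "rx": 0, "ry": 0, "rz": 0, "claw": -1}, {"x": 0, "y": -0.002, "z": 0.14, "rx": 0, "ry": 0, "rz": 0, "claw": -1}]}}

```text
time: 21.83
tool_pos: [0.6071, -0.0897, 0.0137]
tool_rot: [-3.141, 0.001, -3.142]
contact_force: [-0.7, 0.0, 6.1]
opening: 0.0369
grip_force: 20.0
```

X −0.088 → +0.117; Y +0.2475 → +0.33.

Request:
{"name": "step_arm", "arguments": {"steps": [{"x": 0, "y": 0, "z": -0.18, "rx": 0, "ry": 0, "rz": 0, "claw": -1}, {"x": 0, "y": 0, "z": -0.18, "rx": 0, "ry": 0, "rz": 0, "claw": -1}, {"x": 0, "y": 0, "z": -0.18, "rx": 0, "ry": 0, "rz": 0, "claw": -1}, {"x": 0.117, "y": 0.33, "z": -0.18, "rx": 0, "ry": 0, "rz": 0, "claw": -1}, {"x": 0.117, "y": 0.33, "z": -0.18, "rx": 0, "ry": 0, "rz": 0, "claw": -1}, {"x": 0.117, "y": 0.33, "z": -0.18, "rx": 0, "ry": 0, "rz": 0, "claw": -1}, {"x": 0.117, "y": 0.33, "z": -0.18, "rx": 0, "ry": 0, "rz": 0, "claw": -1}, {"x": 0.117, "y": 0.33, "z": -0.18, "rx": 0, "ry": 0, "rz": 0, "claw": -1}, {"x": 0.117, "y": 0.33, "z": -0.18, "rx": 0, "ry": 0, "rz": 0, "claw": -1}, {"x": 0.117, "y": 0.33, "z": -0.18, "rx": 0, "ry": 0, "rz": 0, "claw": -1}, {"x": 0.117, "y": 0.33, "z": -0.18, "rx": 0, "ry": 0, "rz": 0, "claw": -1}, {"x": 0.117, "y": 0.33, "z": -0.14, "rx": 0, "ry": 0, "rz": 0, "claw": -1}]}}

```text
time: 22.83
tool_pos: [0.5224, 0.159, 0.1224]
tool_rot: [3.14, 0.011, -3.139]
contact_force: [2.4, -0.5, -1.1]
opening: 0.0374
grip_force: 20.0
```

Request:
{"name": "step_arm", "arguments": {"steps": [{"x": 0, "y": 0, "z": 0.0, "rx": 0, "ry": 0, "rz": 0, "claw": -1}, {"x": 0, "y": 0, "z": 0.0, "rx": 0, "ry": 0, "rz": 0, "claw": -1}]}}

```text
time: 23.0
tool_pos: [0.5181, 0.1566, 0.1167]
tool_rot: [-3.141, -0.004, 3.141]
contact_force: [0.3, 0.8, -1.0]
opening: 0.0373
grip_force: 20.0
```

Request:
{"name": "step_arm", "arguments": {"steps": [{"x": 0, "y": 0, "z": 0.05, "rx": 0, "ry": 0, "rz": 0, "claw": -1}, {"x": 0, "y": 0, "z": 0.078, "rx": 0, "ry": 0, "rz": 0, "claw": -1}, {"x": 0, "y": 0, "z": 0.078, "rx": 0, "ry": 0, "rz": 0, "claw": -1}, {"x": 0, "y": 0, "z": 0.078, "rx": 0, "ry": 0, "rz": 0, "claw": -1}, {"x": 0, "y": 0, "z": 0.078, "rx": 0, "ry": 0, "rz": 0, "claw": 0.5}, {"x": 0, "y": 0, "z": 0.078, "rx": 0, "ry": 0, "rz": 0, "claw": 0.5}, {"x": 0, "y": 0, "z": 0.078, "rx": 0, "ry": 0, "rz": 0, "claw": 0.5}, {"x": 0, "y": 0, "z": 0.078, "rx": 0, "ry": 0, "rz": 0, "claw": 0.5}, {"x": 0, "y": 0, "z": -0.04, "rx": 0, "ry": 0, "rz": 0, "claw": 1}, {"x": 0, "y": 0, "z": -0.04, "rx": 0, "ry": 0, "rz": 0, "claw": 1}, {"x": 0, "y": 0, "z": -0.04, "rx": 0, "ry": 0, "rz": 0, "claw": 1}]}}

```text
time: 23.92
tool_pos: [0.5224, 0.1586, 0.1551]
tool_rot: [3.14, 0.012, -3.141]
contact_force: [1.5, 0.1, 0.7]
opening: 0.0795
grip_force: 0.0
```

Request:
{"name": "step_arm", "arguments": {"steps": [{"x": -0.107, "y": 0.02, "z": -0.2, "rx": 0, "ry": 0, "rz": 0, "claw": 1}, {"x": -0.107, "y": 0.02, "z": -0.2, "rx": 0, "ry": 0, "rz": 0, "claw": 1}, {"x": -0.107, "y": 0.02, "z": -0.2, "rx": 0, "ry": 0, "rz": 0, "claw": 1}, {"x": -0.107, "y": 0.02, "z": -0.2, "rx": 0, "ry": 0, "rz": 0, "claw": 1}, {"x": -0.107, "y": 0.02, "z": -0.2, "rx": 0, "ry": 0, "rz": 0, "claw": 1}, {"x": -0.107, "y": 0.02, "z": -0.2, "rx": 0, "ry": 0, "rz": 0, "claw": 1}, {"x": -0.107, "y": 0.02, "z": -0.2, "rx": 0, "ry": 0, "rz": 0, "claw": 1}, {"x": -0.107, "y": 0.02, "z": -0.2, "rx": 0, "ry": 0, "rz": 0, "claw": 1}]}}

```text
time: 24.58
tool_pos: [0.5978, 0.1728, 0.2961]
tool_rot: [-3.141, -0.003, -3.141]
contact_force: [-0.1, -0.9, 0.1]
opening: 0.0915
grip_force: 0.0
```

```bash
python3 rims.py pics/w12.png dish1 cover1 stone1
```

```text
24.5833 [0.5978 0.1728 0.2961] [-3.141e+00 -3.000e-03 -3.141e+00] 0.09149859436869225 0.0
dish1 0.86 [222.  77. 273. 127.] top 0.0427 c [0.5204 0.1586] r 0.0307
dish1 0.8 [151. 122. 203. 172.] top 0.0426 c [0.5733 0.0636] r 0.031
dish1 0.73 [149.  25. 201.  81.] top 0.0426 c [0.4653 0.0702] r 0.0309
dish1 0.48 [388.  37. 453.  92.] top 0.043 c [0.4753 0.3774] r 0.031
cover1 0.92 [321.  80. 373. 127.] top 0.0432 c [0.5234 0.285 ] r 0.031
cover1 0.82 [320.   4. 377.  48.] top 0.043 c [0.421  0.2793] r 0.0307
cover1 0.66 [391.  35. 451.  91.] top 0.043 c [0.4754 0.3774] r 0.031
stone1 0.9 [230.  89. 262. 116.] top 0.0415 c [0.5229 0.1596] r 0.0174
stone1 0.73 [165. 131. 194. 156.] top 0.0411 c [0.5749 0.0653] r 0.0171
stone1 0.67 [161.  42. 195.  78.] top 0.0419 c [0.4693 0.0742] r 0.021
stone1 0.65 [392.  36. 452.  90.] top 0.0431 c [0.4753 0.3773] r 0.0309
```

View pics/w12.png

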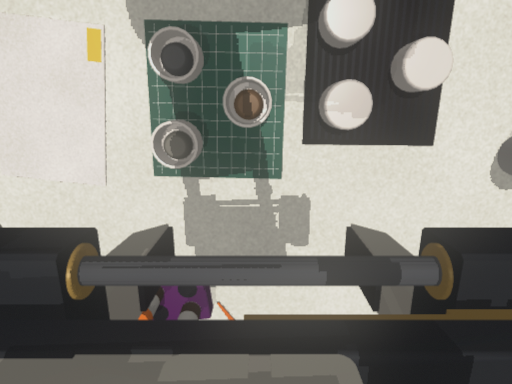

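Request:
{"name": "step_arm", "arguments": {"steps": [{"x": 0.099, "y": 0.15, "z": 0.24, "rx": 0, "ry": 0, "rz": 0, "claw": 1}, {"x": 0.099, "y": 0.15, "z": 0.24, "rx": 0, "ry": 0, "rz": 0, "claw": 1}, {"x": 0.099, "y": 0.15, "z": 0.24, "rx": 0, "ry": 0, "rz": 0, "claw": 1}, {"x": 0.099, "y": 0.15, "z": 0.24, "rx": 0, "ry": 0, "rz": 0, "claw": 1}, {"x": 0.099, "y": 0.15, "z": 0.24, "rx": 0, "ry": 0, "rz": 0, "claw": 1}, {"x": 0.099, "y": 0.15, "z": 0.24, "rx": 0, "ry": 0, "rz": 0, "claw": 1}, {"x": 0.099, "y": 0.15, "z": 0.24, "rx": 0, "ry": 0, "rz": 0, "claw": 1}, {"x": 0.099, "y": 0.15, "z": 0.24, "rx": 0, "ry": 0, "rz": 0, "claw": 1}, {"x": 0.099, "y": 0.15, "z": 0.24, "rx": 0, "ry": 0, "rz": 0, "claw": 1}, {"x": 0.099, "y": 0.15, "z": 0.24, "rx": 0, "ry": 0, "rz": 0, "claw": 1}]}}

```text
time: 25.62
tool_pos: [0.5265, 0.2849, 0.1197]
tool_rot: [3.14, 0.003, 3.141]
contact_force: [0.2, 0.2, 0.4]
opening: 0.0917
grip_force: 0.0
```

```bash
python3 rims.py pics/w13.png cover1
```

```text
25.6167 [0.5265 0.2849 0.1197] [3.140e+00 3.000e-03 3.141e+00] 0.09174594347947355 0.0
cover1 0.92 [335.  91. 426. 170.] top 0.0431 c [0.4748 0.3781] r 0.0311
cover1 0.88 [203.   3. 297. 101.] top 0.0431 c [0.4204 0.2794] r 0.0311
cover1 0.84 [221. 150. 297. 232.] top 0.0433 c [0.5233 0.2851] r 0.031
```

Request:
{"name": "step_arm", "arguments": {"steps": [{"x": 0.004, "y": 0, "z": 0.05, "rx": 0, "ry": 0, "rz": 0, "claw": 1}, {"x": 0.004, "y": 0, "z": 0.1, "rx": 0, "ry": 0, "rz": 0, "claw": 1}, {"x": 0.004, "y": 0, "z": 0.141, "rx": 0, "ry": 0, "rz": 0, "claw": 1}, {"x": 0.004, "y": 0, "z": 0.141, "rx": 0, "ry": 0, "rz": 0, "claw": 1}, {"x": 0.004, "y": 0, "z": 0.141, "rx": 0, "ry": 0, "rz": 0, "claw": 1}, {"x": 0.004, "y": 0, "z": 0.141, "rx": 0, "ry": 0, "rz": 0, "claw": -1}, {"x": 0.004, "y": 0, "z": 0.141, "rx": 0, "ry": 0, "rz": 0, "claw": -1}, {"x": 0.004, "y": 0, "z": 0.141, "rx": 0, "ry": 0, "rz": 0, "claw": -1}, {"x": 0.004, "y": 0, "z": 0.141, "rx": 0, "ry": 0, "rz": 0, "claw": -1}, {"x": 0.004, "y": 0, "z": 0.141, "rx": 0, "ry": 0, "rz": 0, "claw": -1}, {"x": 0.004, "y": 0, "z": 0.141, "rx": 0, "ry": 0, "rz": 0, "claw": -1}], "squeeze": 25}}

```text
time: 26.63
tool_pos: [0.5223, 0.2857, 0.0132]
tool_rot: [3.141, 0.002, -3.141]
contact_force: [-0.7, -1.8, 6.0]
opening: 0.062
grip_force: 25.0
```

Request:
{"name": "step_arm", "arguments": {"steps": [{"x": 0, "y": 0, "z": -0.18, "rx": 0, "ry": 0, "rz": 0, "claw": -1}, {"x": 0, "y": 0, "z": -0.18, "rx": 0, "ry": 0, "rz": 0, "claw": -1}, {"x": 0, "y": 0, "z": -0.18, "rx": 0, "ry": 0, "rz": 0, "claw": -1}, {"x": 0, "y": 0, "z": -0.18, "rx": 0, "ry": 0, "rz": 0, "claw": -1}, {"x": -0.067, "y": -0.296, "z": -0.18, "rx": 0, "ry": 0, "rz": 0, "claw": -1}, {"x": -0.067, "y": -0.296, "z": -0.18, "rx": 0, "ry": 0, "rz": 0, "claw": -1}, {"x": -0.067, "y": -0.296, "z": -0.18, "rx": 0, "ry": 0, "rz": 0, "claw": -1}, {"x": -0.067, "y": -0.296, "z": -0.18, "rx": 0, "ry": 0, "rz": 0, "claw": -1}, {"x": -0.067, "y": -0.296, "z": -0.18, "rx": 0, "ry": 0, "rz": 0, "claw": -1}, {"x": -0.067, "y": -0.296, "z": -0.18, "rx": 0, "ry": 0, "rz": 0, "claw": -1}, {"x": -0.067, "y": -0.296, "z": -0.18, "rx": 0, "ry": 0, "rz": 0, "claw": -1}, {"x": -0.067, "y": -0.296, "z": -0.14, "rx": 0, "ry": 0, "rz": 0, "claw": -1}]}}

```text
time: 27.63
tool_pos: [0.5758, 0.0622, 0.1216]
tool_rot: [3.141, 0.011, 3.139]
contact_force: [2.2, 0.1, -0.4]
opening: 0.0624
grip_force: 25.0
```

Request:
{"name": "step_arm", "arguments": {"steps": [{"x": 0, "y": 0, "z": 0.04, "rx": 0, "ry": 0, "rz": 0, "claw": -1}, {"x": 0, "y": 0, "z": 0.04, "rx": 0, "ry": 0, "rz": 0, "claw": -1}, {"x": 0, "y": 0, "z": 0.04, "rx": 0, "ry": 0, "rz": 0, "claw": -1}, {"x": 0, "y": 0, "z": 0.04, "rx": 0, "ry": 0, "rz": 0, "claw": -1}]}}

```text
time: 27.97
tool_pos: [0.5727, 0.0641, 0.0882]
tool_rot: [3.141, 0.001, -3.141]
contact_force: [-0.7, 0.4, -0.4]
opening: 0.062
grip_force: 25.0
```

```bash
python3 rims.py pics/w14.png dish1 cover1
```

```text
27.9667 [0.5727 0.0641 0.0882] [ 3.141e+00  1.000e-03 -3.141e+00] 0.061996693770730416 25.000002281740308
dish1 0.86 [216.   2. 319.  96.] top 0.0425 c [0.4648 0.0695] r 0.0309
dish1 0.68 [344.  85. 455. 180.] top 0.0426 c [0.5203 0.1579] r 0.0312
cover1 0.63 [196. 182. 328. 313.] top 0.1181 c [0.5729 0.0651] r 0.031
```

Request:
{"name": "step_arm", "arguments": {"steps": [{"x": 0, "y": 0, "z": 0.03, "rx": 0, "ry": 0, "rz": 0, "claw": -1}, {"x": 0, "y": 0, "z": 0.043, "rx": 0, "ry": 0, "rz": 0, "claw": -1}, {"x": 0, "y": 0, "z": 0.045, "rx": 0, "ry": 0, "rz": 0, "claw": -1}, {"x": 0, "y": 0, "z": 0.047, "rx": 0, "ry": 0, "rz": 0, "claw": -1}, {"x": 0, "y": 0, "z": 0.047, "rx": 0, "ry": 0, "rz": 0, "claw": -1}, {"x": 0, "y": 0, "z": 0.047, "rx": 0, "ry": 0, "rz": 0, "claw": -1}]}}

```text
time: 28.62
tool_pos: [0.5722, 0.0636, 0.0529]
tool_rot: [3.141, 0.001, -3.141]
contact_force: [-3.1, 0.6, 5.9]
opening: 0.0626
grip_force: 25.0
```

Request:
{"name": "step_arm", "arguments": {"steps": [{"x": 0, "y": 0, "z": 0, "rx": 0, "ry": 0, "rz": 0, "claw": 1}, {"x": 0, "y": 0, "z": 0, "rx": 0, "ry": 0, "rz": 0, "claw": 1}, {"x": 0, "y": 0, "z": 0, "rx": 0, "ry": 0, "rz": 0, "claw": 1}, {"x": 0, "y": 0, "z": -0.1, "rx": 0, "ry": 0, "rz": 0, "claw": 1}, {"x": 0, "y": 0, "z": -0.1, "rx": 0, "ry": 0, "rz": 0, "claw": 1}, {"x": -0.04, "y": 0.126, "z": -0.24, "rx": 0, "ry": 0, "rz": 0, "claw": 1}, {"x": -0.04, "y": 0.126, "z": -0.24, "rx": 0, "ry": 0, "rz": 0, "claw": 1}, {"x": -0.04, "y": 0.126, "z": -0.24, "rx": 0, "ry": 0, "rz": 0, "claw": 1}, {"x": -0.04, "y": 0.126, "z": -0.24, "rx": 0, "ry": 0, "rz": 0, "claw": 1}, {"x": -0.04, "y": 0.126, "z": -0.24, "rx": 0, "ry": 0, "rz": 0, "claw": 1}, {"x": -0.04, "y": 0.126, "z": -0.24, "rx": 0, "ry": 0, "rz": 0, "claw": 1}, {"x": -0.04, "y": 0.126, "z": -0.24, "rx": 0, "ry": 0, "rz": 0, "claw": 1}]}}

```text
time: 29.62
tool_pos: [0.6012, 0.1571, 0.2301]
tool_rot: [-3.141, -0.003, 3.141]
contact_force: [-0.3, 0.1, -1.0]
opening: 0.0916
grip_force: 0.0
```

```bash
python3 rims.py pics/w15.png dish1 cover1
python3 - <<'E'
from h import *
W=np.load('wr.npy'); s=robot.observe()
P=W[(abs(W[...,0]-.573)<.05)&(abs(W[...,1]-.064)<.05)&~np.isnan(W[...,2])]
for a,b in((.078,.088),(.045,.075),(.01,.04)):
    Q=P[(P[:,2]>a)&(P[:,2]<b)]
    if len(Q)>20: print(a,b,len(Q),cv2.minEnclosingCircle(Q[:,:2].astype(np.float32)))
E
```

```text
29.6167 [0.6012 0.1571 0.2301] [-3.141e+00 -3.000e-03  3.141e+00] 0.09156403093213848 0.0
dish1 0.75 [182. 122. 203. 159.] top 0.034 c [0.5632 0.0831] r 0.0213
dish1 0.74 [139.   3. 209.  73.] top 0.0424 c [0.465  0.0699] r 0.031
dish1 0.6 [232.  65. 290. 128.] top 0.0426 c [0.5201 0.1584] r 0.0307
cover1 0.88 [430.  20. 507.  83.] top 0.043 c [0.4753 0.3773] r 0.0313
cover1 0.76 [343.   1. 416.  38.] top 0.0429 c [0.4297 0.2791] r 0.0288
0.078 0.088 3110 ((0.5729824304580688, 0.06510594487190247), 0.030932359397411346)
0.045 0.075 322 ((0.5693721771240234, 0.07365284860134125), 0.029507331550121307)
0.01 0.04 214 ((0.5678343772888184, 0.07339511811733246), 0.02870279923081398)
```

View pics/w15.png

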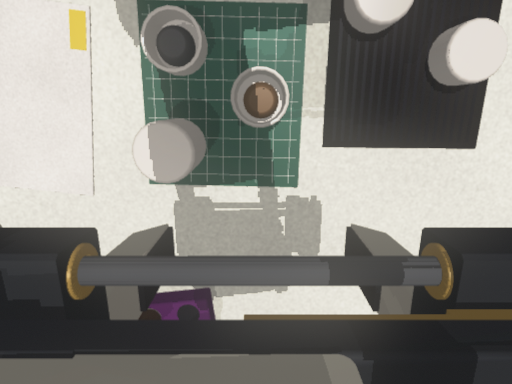

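Request:
{"name": "step_arm", "arguments": {"steps": [{"x": 0.108, "y": 0.001, "z": 0.1, "rx": 0, "ry": 0, "rz": 0, "claw": 1}, {"x": 0.108, "y": 0.001, "z": 0.1, "rx": 0, "ry": 0, "rz": 0, "claw": 1}, {"x": 0.108, "y": 0.001, "z": 0.1, "rx": 0, "ry": 0, "rz": 0, "claw": 1}, {"x": 0.108, "y": 0.001, "z": 0.15, "rx": 0, "ry": 0, "rz": 0, "claw": 1}, {"x": 0.108, "y": 0.001, "z": 0.19, "rx": 0, "ry": 0, "rz": 0, "claw": 1}, {"x": 0.108, "y": 0.001, "z": 0.19, "rx": 0, "ry": 0, "rz": 0, "claw": 1}, {"x": 0.108, "y": 0.001, "z": 0.19, "rx": 0, "ry": 0, "rz": 0, "claw": 1}, {"x": 0.108, "y": 0.001, "z": 0.19, "rx": 0, "ry": 0, "rz": 0, "claw": 1}]}}

```text
time: 30.43
tool_pos: [0.5221, 0.1584, 0.0906]
tool_rot: [3.141, 0.002, 3.141]
contact_force: [-0.6, 1.2, -0.2]
opening: 0.0917
grip_force: 0.0
```

Request:
{"name": "step_arm", "arguments": {"steps": [{"x": 0.002, "y": 0, "z": 0.05, "rx": 0, "ry": 0, "rz": 0, "claw": 1}, {"x": 0.002, "y": 0, "z": 0.08, "rx": 0, "ry": 0, "rz": 0, "claw": 1}, {"x": 0.002, "y": 0, "z": 0.091, "rx": 0, "ry": 0, "rz": 0, "claw": 1}, {"x": 0.002, "y": 0, "z": 0.091, "rx": 0, "ry": 0, "rz": 0, "claw": 1}, {"x": 0.002, "y": 0, "z": 0.091, "rx": 0, "ry": 0, "rz": 0, "claw": -1}, {"x": 0.002, "y": 0, "z": 0.091, "rx": 0, "ry": 0, "rz": 0, "claw": -1}, {"x": 0.002, "y": 0, "z": 0.091, "rx": 0, "ry": 0, "rz": 0, "claw": -1}, {"x": 0.002, "y": 0, "z": 0.091, "rx": 0, "ry": 0, "rz": 0, "claw": -1}, {"x": 0.002, "y": 0, "z": 0.091, "rx": 0, "ry": 0, "rz": 0, "claw": -1}, {"x": 0.002, "y": 0, "z": 0.091, "rx": 0, "ry": 0, "rz": 0, "claw": -1}], "squeeze": 30}}

```text
time: 31.27
tool_pos: [0.52, 0.1587, 0.0219]
tool_rot: [3.141, 0.001, -3.141]
contact_force: [-1.1, -0.9, 4.6]
opening: 0.0609
grip_force: 30.0
```

Request:
{"name": "step_arm", "arguments": {"steps": [{"x": 0, "y": 0, "z": -0.06, "rx": 0, "ry": 0, "rz": 0, "claw": -1}, {"x": 0, "y": 0, "z": -0.12, "rx": 0, "ry": 0, "rz": 0, "claw": -1}, {"x": 0, "y": 0, "z": -0.17, "rx": 0, "ry": 0, "rz": 0, "claw": -1}, {"x": 0, "y": 0, "z": -0.17, "rx": 0, "ry": 0, "rz": 0, "claw": -1}, {"x": -0.03, "y": -0.06, "z": -0.17, "rx": 0, "ry": 0, "rz": 0, "claw": -1}, {"x": -0.06, "y": -0.11, "z": -0.17, "rx": 0, "ry": 0, "rz": 0, "claw": -1}, {"x": -0.071, "y": -0.126, "z": -0.17, "rx": 0, "ry": 0, "rz": 0, "claw": -1}, {"x": -0.071, "y": -0.126, "z": -0.17, "rx": 0, "ry": 0, "rz": 0, "claw": -1}, {"x": -0.071, "y": -0.126, "z": -0.15, "rx": 0, "ry": 0, "rz": 0, "claw": -1}, {"x": -0.071, "y": -0.126, "z": -0.13, "rx": 0, "ry": 0, "rz": 0, "claw": -1}, {"x": -0.071, "y": -0.126, "z": -0.13, "rx": 0, "ry": 0, "rz": 0, "claw": -1}, {"x": -0.071, "y": -0.126, "z": -0.13, "rx": 0, "ry": 0, "rz": 0, "claw": -1}]}}

```text
time: 32.27
tool_pos: [0.5718, 0.0646, 0.1177]
tool_rot: [3.141, -0.003, -3.141]
contact_force: [0.6, -1.1, -2.0]
opening: 0.0608
grip_force: 30.0
```

```bash
python3 rims.py pics/w16.png dish1 cover1
```

```text
32.2667 [0.5718 0.0646 0.1177] [ 3.141e+00 -3.000e-03 -3.141e+00] 0.060752453547414036 29.99923321651295
dish1 0.82 [225. 159. 285. 181.] top 0.0417 c [0.5529 0.0617] r 0.023
dish1 0.75 [222.   0. 310.  99.] top 0.0426 c [0.4647 0.0696] r 0.0311
dish1 0.63 [197. 182. 326. 314.] top 0.1385 c [0.5719 0.0657] r 0.0312
dish1 0.55 [212. 207. 286. 253.] top 0.1371 c [0.5701 0.0614] r 0.017
cover1 0.72 [217. 162. 300. 198.] top 0.0822 c [0.5564 0.0641] r 0.0259
cover1 0.7 [497.   0. 512.  35.] top 0.0131 c [0.4341 0.2534] r 0.0111
```

Request:
{"name": "step_arm", "arguments": {"steps": [{"x": 0, "y": 0, "z": 0.012, "rx": 0, "ry": 0, "rz": 0, "claw": -1}, {"x": 0, "y": 0, "z": 0.018, "rx": 0, "ry": 0, "rz": 0, "claw": -1}, {"x": 0, "y": 0, "z": 0.02, "rx": 0, "ry": 0, "rz": 0, "claw": -1}, {"x": 0, "y": 0, "z": 0.021, "rx": 0, "ry": 0, "rz": 0, "claw": -1}, {"x": 0, "y": 0, "z": 0.022, "rx": 0, "ry": 0, "rz": 0, "claw": -1}, {"x": 0, "y": 0, "z": 0.022, "rx": 0, "ry": 0, "rz": 0, "claw": -1}, {"x": 0, "y": 0, "z": 0.022, "rx": 0, "ry": 0, "rz": 0, "claw": -1}]}}

```text
time: 33.0
tool_pos: [0.573, 0.0642, 0.1022]
tool_rot: [3.142, 0.0, -3.141]
contact_force: [-0.9, 0.0, -1.9]
opening: 0.0606
grip_force: 30.0
```

Request:
{"name": "step_arm", "arguments": {"steps": [{"x": 0, "y": 0, "z": 0.001, "rx": 0, "ry": 0, "rz": 0, "claw": -1}, {"x": 0, "y": 0, "z": 0.002, "rx": 0, "ry": 0, "rz": 0, "claw": -1}, {"x": 0, "y": 0, "z": 0.002, "rx": 0, "ry": 0, "rz": 0, "claw": -1}, {"x": 0, "y": 0, "z": 0.002, "rx": 0, "ry": 0, "rz": 0, "claw": -1}]}}

```text
time: 33.33
tool_pos: [0.5732, 0.0641, 0.1019]
tool_rot: [-3.142, 0.002, -3.141]
contact_force: [-2.0, -0.8, 6.5]
opening: 0.0608
grip_force: 30.0
```

Contact made, so I'll release, rise and go to the next cover at (0.475, 0.377).

Request:
{"name": "step_arm", "arguments": {"steps": [{"x": 0, "y": 0, "z": 0, "rx": 0, "ry": 0, "rz": 0, "claw": 1}, {"x": 0, "y": 0, "z": 0, "rx": 0, "ry": 0, "rz": 0, "claw": 1}, {"x": 0, "y": 0, "z": 0, "rx": 0, "ry": 0, "rz": 0, "claw": 1}, {"x": 0, "y": 0, "z": 0, "rx": 0, "ry": 0, "rz": 0, "claw": 1}, {"x": 0, "y": 0, "z": -0.1, "rx": 0, "ry": 0, "rz": 0, "claw": 1}, {"x": 0, "y": 0, "z": -0.1, "rx": 0, "ry": 0, "rz": 0, "claw": 1}, {"x": 0, "y": 0, "z": -0.1, "rx": 0, "ry": 0, "rz": 0, "claw": 1}, {"x": 0, "y": 0.11, "z": -0.18, "rx": 0, "ry": 0, "rz": 0, "claw": 1}, {"x": 0, "y": 0.11, "z": -0.18, "rx": 0, "ry": 0, "rz": 0, "claw": 1}, {"x": 0, "y": 0.11, "z": -0.18, "rx": 0, "ry": 0, "rz": 0, "claw": 1}, {"x": 0, "y": 0.11, "z": -0.18, "rx": 0, "ry": 0, "rz": 0, "claw": 1}, {"x": 0, "y": 0.11, "z": -0.18, "rx": 0, "ry": 0, "rz": 0, "claw": 1}]}}

```text
time: 34.33
tool_pos: [0.5728, 0.1473, 0.2357]
tool_rot: [-3.141, 0.001, -3.14]
contact_force: [-0.0, -0.4, -0.3]
opening: 0.0915
grip_force: 0.0
```

```bash
python3 rims.py pics/w17.png dish1 cover1
```

```text
34.3333 [0.5728 0.1473 0.2357] [-3.141e+00  1.000e-03 -3.140e+00] 0.09151838727775644 0.0
dish1 0.87 [152.  36. 218. 102.] top 0.0425 c [0.465  0.0699] r 0.031
dish1 0.57 [131. 153. 209. 224.] top 0.1227 c [0.5731 0.0655] r 0.0311
dish1 0.55 [186. 143. 215. 174.] top 0.0378 c [0.5565 0.079 ] r 0.0207
cover1 0.87 [432.  49. 507. 110.] top 0.0431 c [0.4753 0.3779] r 0.0313
cover1 0.79 [350.   0. 420.  62.] top 0.043 c [0.4208 0.2794] r 0.031
cover1 0.7 [166. 143. 212. 190.] top 0.0805 c [0.5633 0.0738] r 0.0278
```

Request:
{"name": "step_arm", "arguments": {"steps": [{"x": 0.13, "y": 0.307, "z": 0.06, "rx": 0, "ry": 0, "rz": 0, "claw": 1}, {"x": 0.13, "y": 0.307, "z": 0.06, "rx": 0, "ry": 0, "rz": 0, "claw": 1}, {"x": 0.13, "y": 0.307, "z": 0.06, "rx": 0, "ry": 0, "rz": 0, "claw": 1}, {"x": 0.13, "y": 0.307, "z": 0.06, "rx": 0, "ry": 0, "rz": 0, "claw": 1}, {"x": 0.13, "y": 0.307, "z": 0.06, "rx": 0, "ry": 0, "rz": 0, "claw": 1}, {"x": 0.13, "y": 0.307, "z": 0.06, "rx": 0, "ry": 0, "rz": 0, "claw": 1}, {"x": 0.13, "y": 0.307, "z": 0.12, "rx": 0, "ry": 0, "rz": 0, "claw": 1}, {"x": 0.13, "y": 0.307, "z": 0.161, "rx": 0, "ry": 0, "rz": 0, "claw": 1}, {"x": 0.13, "y": 0.307, "z": 0.161, "rx": 0, "ry": 0, "rz": 0, "claw": 1}, {"x": 0.13, "y": 0.307, "z": 0.161, "rx": 0, "ry": 0, "rz": 0, "claw": 1}, {"x": 0.13, "y": 0.307, "z": 0.161, "rx": 0, "ry": 0, "rz": 0, "claw": 1}]}}

```text
time: 35.4
tool_pos: [0.4766, 0.3764, 0.1162]
tool_rot: [3.141, 0.001, 3.14]
contact_force: [-0.0, 0.0, -0.1]
opening: 0.0919
grip_force: 0.0
```

```bash
python3 rims.py pics/w18.png cover1
```

```text
35.4 [0.4766 0.3764 0.1162] [3.141e+00 1.000e-03 3.140e+00] 0.09188554352460737 0.0
cover1 0.71 [222. 155. 298. 234.] top 0.0432 c [0.4747 0.3784] r 0.0309
cover1 0.7 [ 81.  83. 179. 171.] top 0.0432 c [0.4204 0.2797] r 0.0311
```

Request:
{"name": "step_arm", "arguments": {"steps": [{"x": 0.002, "y": 0.002, "z": 0.05, "rx": 0, "ry": 0, "rz": 0, "claw": 1}, {"x": 0.002, "y": 0.002, "z": 0.1, "rx": 0, "ry": 0, "rz": 0, "claw": 1}, {"x": 0.002, "y": 0.002, "z": 0.136, "rx": 0, "ry": 0, "rz": 0, "claw": 1}, {"x": 0.002, "y": 0.002, "z": 0.136, "rx": 0, "ry": 0, "rz": 0, "claw": 1}, {"x": 0.002, "y": 0.002, "z": 0.136, "rx": 0, "ry": 0, "rz": 0, "claw": 1}, {"x": 0.002, "y": 0.002, "z": 0.136, "rx": 0, "ry": 0, "rz": 0, "claw": -1}, {"x": 0.002, "y": 0.002, "z": 0.136, "rx": 0, "ry": 0, "rz": 0, "claw": -1}, {"x": 0.002, "y": 0.002, "z": 0.136, "rx": 0, "ry": 0, "rz": 0, "claw": -1}, {"x": 0.002, "y": 0.002, "z": 0.136, "rx": 0, "ry": 0, "rz": 0, "claw": -1}, {"x": 0.002, "y": 0.002, "z": 0.136, "rx": 0, "ry": 0, "rz": 0, "claw": -1}, {"x": 0.002, "y": 0.002, "z": 0.136, "rx": 0, "ry": 0, "rz": 0, "claw": -1}], "squeeze": 25}}

```text
time: 36.42
tool_pos: [0.4742, 0.3786, 0.0138]
tool_rot: [3.141, 0.001, -3.142]
contact_force: [-0.5, -0.2, 5.5]
opening: 0.0618
grip_force: 25.0
```

Request:
{"name": "step_arm", "arguments": {"steps": [{"x": 0, "y": 0, "z": -0.24, "rx": 0, "ry": 0, "rz": 0, "claw": -1}, {"x": 0, "y": 0, "z": -0.24, "rx": 0, "ry": 0, "rz": 0, "claw": -1}, {"x": 0, "y": 0, "z": -0.24, "rx": 0, "ry": 0, "rz": 0, "claw": -1}, {"x": -0.131, "y": -0.419, "z": -0.24, "rx": 0, "ry": 0, "rz": 0, "claw": -1}, {"x": -0.131, "y": -0.419, "z": -0.24, "rx": 0, "ry": 0, "rz": 0, "claw": -1}, {"x": -0.131, "y": -0.419, "z": -0.24, "rx": 0, "ry": 0, "rz": 0, "claw": -1}, {"x": -0.131, "y": -0.419, "z": -0.24, "rx": 0, "ry": 0, "rz": 0, "claw": -1}, {"x": -0.131, "y": -0.419, "z": -0.24, "rx": 0, "ry": 0, "rz": 0, "claw": -1}, {"x": -0.131, "y": -0.419, "z": -0.24, "rx": 0, "ry": 0, "rz": 0, "claw": -1}, {"x": -0.131, "y": -0.419, "z": -0.24, "rx": 0, "ry": 0, "rz": 0, "claw": -1}, {"x": -0.131, "y": -0.419, "z": -0.24, "rx": 0, "ry": 0, "rz": 0, "claw": -1}, {"x": -0.131, "y": -0.419, "z": -0.24, "rx": 0, "ry": 0, "rz": 0, "claw": -1}]}}

```text
time: 37.42
tool_pos: [0.5745, 0.0572, 0.194]
tool_rot: [-3.139, 0.003, 3.136]
contact_force: [0.1, 0.1, -0.4]
opening: 0.0618
grip_force: 25.0
```

Request:
{"name": "step_arm", "arguments": {"steps": [{"x": 0, "y": 0, "z": 0, "rx": 0, "ry": 0, "rz": 0, "claw": -1}, {"x": 0, "y": 0, "z": 0, "rx": 0, "ry": 0, "rz": 0, "claw": -1}, {"x": 0, "y": 0, "z": 0, "rx": 0, "ry": 0, "rz": 0, "claw": -1}]}}

```text
time: 37.67
tool_pos: [0.5714, 0.0654, 0.1924]
tool_rot: [3.141, -0.001, -3.14]
contact_force: [0.3, -0.2, -0.7]
opening: 0.0617
grip_force: 25.0
```

Request:
{"name": "step_arm", "arguments": {"steps": [{"x": -0.001, "y": -0.001, "z": 0.04, "rx": 0, "ry": 0, "rz": 0, "claw": -1}, {"x": -0.001, "y": -0.001, "z": 0.07, "rx": 0, "ry": 0, "rz": 0, "claw": -1}, {"x": -0.001, "y": -0.001, "z": 0.074, "rx": 0, "ry": 0, "rz": 0, "claw": -1}, {"x": -0.001, "y": -0.001, "z": 0.076, "rx": 0, "ry": 0, "rz": 0, "claw": -1}, {"x": -0.001, "y": -0.001, "z": 0.077, "rx": 0, "ry": 0, "rz": 0, "claw": -1}, {"x": -0.001, "y": -0.001, "z": 0.077, "rx": 0, "ry": 0, "rz": 0, "claw": -1}, {"x": -0.001, "y": -0.001, "z": 0.077, "rx": 0, "ry": 0, "rz": 0, "claw": -1}]}}

```text
time: 38.25
tool_pos: [0.5733, 0.0637, 0.1362]
tool_rot: [3.142, 0.002, -3.141]
contact_force: [0.8, -0.5, -0.7]
opening: 0.0617
grip_force: 25.0
```

Request:
{"name": "step_arm", "arguments": {"steps": [{"x": 0, "y": 0, "z": 0.001, "rx": 0, "ry": 0, "rz": 0, "claw": -1}, {"x": 0, "y": 0, "z": 0.002, "rx": 0, "ry": 0, "rz": 0, "claw": -1}, {"x": 0, "y": 0, "z": 0.003, "rx": 0, "ry": 0, "rz": 0, "claw": -1}, {"x": 0, "y": 0, "z": 0.003, "rx": 0, "ry": 0, "rz": 0, "claw": -1}, {"x": 0, "y": 0, "z": 0.003, "rx": 0, "ry": 0, "rz": 0, "claw": -1}]}}

```text
time: 38.67
tool_pos: [0.5732, 0.0635, 0.1338]
tool_rot: [3.141, 0.002, -3.142]
contact_force: [0.1, -0.0, 5.3]
opening: 0.0618
grip_force: 25.0
```

Request:
{"name": "step_arm", "arguments": {"steps": [{"x": 0, "y": 0, "z": 0, "rx": 0, "ry": 0, "rz": 0, "claw": 1}, {"x": 0, "y": 0, "z": 0, "rx": 0, "ry": 0, "rz": 0, "claw": 1}, {"x": 0, "y": 0, "z": 0, "rx": 0, "ry": 0, "rz": 0, "claw": 1}, {"x": 0, "y": 0, "z": 0, "rx": 0, "ry": 0, "rz": 0, "claw": 1}, {"x": 0, "y": 0, "z": -0.1, "rx": 0, "ry": 0, "rz": 0, "claw": 1}, {"x": 0, "y": 0, "z": -0.1, "rx": 0, "ry": 0, "rz": 0, "claw": 1}, {"x": 0, "y": 0, "z": -0.1, "rx": 0, "ry": 0, "rz": 0, "claw": 1}, {"x": 0, "y": 0.11, "z": -0.2, "rx": 0, "ry": 0, "rz": 0, "claw": 1}, {"x": 0, "y": 0.11, "z": -0.2, "rx": 0, "ry": 0, "rz": 0, "claw": 1}, {"x": 0, "y": 0.11, "z": -0.2, "rx": 0, "ry": 0, "rz": 0, "claw": 1}, {"x": 0, "y": 0.11, "z": -0.2, "rx": 0, "ry": 0, "rz": 0, "claw": 1}, {"x": 0, "y": 0.11, "z": -0.2, "rx": 0, "ry": 0, "rz": 0, "claw": 1}]}}

```text
time: 39.67
tool_pos: [0.573, 0.1468, 0.2833]
tool_rot: [-3.142, 0.002, -3.139]
contact_force: [0.6, 0.1, -0.7]
opening: 0.092
grip_force: 0.0
```

```bash
python3 rims.py pics/w19.png dish1 cover1
```

```text
39.6667 [0.573  0.1468 0.2833] [-3.142e+00  2.000e-03 -3.139e+00] 0.09198401377027537 0.0
dish1 0.75 [170. 145. 212. 185.] top 0.1222 c [0.5625 0.0759] r 0.0269
dish1 0.71 [168.  45. 221. 102.] top 0.0425 c [0.465 0.07 ] r 0.031
dish1 0.62 [191. 140. 220. 170.] top 0.0342 c [0.5608 0.0775] r 0.0246
cover1 0.97 [338.   3. 403.  68.] top 0.0431 c [0.4204 0.2795] r 0.0312
cover1 0.87 [135. 148. 207. 219.] top 0.1632 c [0.5738 0.0649] r 0.0309
cover1 0.66 [182. 140. 219. 177.] top 0.0794 c [0.5615 0.0768] r 0.026
```

View pics/w19.png

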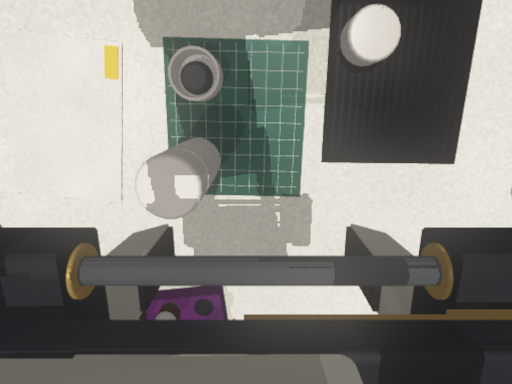

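Request:
{"name": "step_arm", "arguments": {"steps": [{"x": 0.145, "y": -0.102, "z": 0, "rx": 0, "ry": 0, "rz": 0, "claw": 1}, {"x": 0.145, "y": -0.102, "z": 0, "rx": 0, "ry": 0, "rz": 0, "claw": 1}, {"x": 0.145, "y": -0.102, "z": 0, "rx": 0, "ry": 0, "rz": 0, "claw": 1}, {"x": 0.145, "y": -0.102, "z": 0.05, "rx": 0, "ry": 0, "rz": 0, "claw": 1}, {"x": 0.145, "y": -0.102, "z": 0.1, "rx": 0, "ry": 0, "rz": 0, "claw": 1}, {"x": 0.145, "y": -0.102, "z": 0.15, "rx": 0, "ry": 0, "rz": 0, "claw": 1}, {"x": 0.145, "y": -0.102, "z": 0.2, "rx": 0, "ry": 0, "rz": 0, "claw": 1}, {"x": 0.145, "y": -0.102, "z": 0.25, "rx": 0, "ry": 0, "rz": 0, "claw": 1}, {"x": 0.145, "y": -0.102, "z": 0.25, "rx": 0, "ry": 0, "rz": 0, "claw": 1}, {"x": 0.145, "y": -0.102, "z": 0.25, "rx": 0, "ry": 0, "rz": 0, "claw": 1}, {"x": 0.145, "y": -0.102, "z": 0.25, "rx": 0, "ry": 0, "rz": 0, "claw": 1}]}}

```text
time: 40.73
tool_pos: [0.4649, 0.0689, 0.0965]
tool_rot: [3.142, 0.001, 3.141]
contact_force: [1.3, 0.3, 0.3]
opening: 0.0918
grip_force: 0.0
```

```bash
python3 rims.py pics/w20.png dish1
```

```text
40.7333 [0.4649 0.0689 0.0965] [3.142e+00 1.000e-03 3.141e+00] 0.09177342824790258 0.0
dish1 0.92 [218. 288. 284. 320.] top 0.0394 c [0.5559 0.0619] r 0.0255
dish1 0.76 [216. 159. 303. 245.] top 0.0427 c [0.4644 0.0695] r 0.031
dish1 0.7 [360.   4. 469.  39.] top 0.0402 c [0.3338 0.1682] r 0.0257
dish1 0.67 [216.   0. 320.  79.] top 0.0401 c [0.3443 0.0746] r 0.0309
```

Request:
{"name": "step_arm", "arguments": {"steps": [{"x": 0, "y": 0, "z": 0.05, "rx": 0, "ry": 0, "rz": 0, "claw": 1}, {"x": 0, "y": 0, "z": 0.085, "rx": 0, "ry": 0, "rz": 0, "claw": 1}, {"x": 0, "y": 0, "z": 0.099, "rx": 0, "ry": 0, "rz": 0, "claw": 1}, {"x": 0, "y": 0, "z": 0.099, "rx": 0, "ry": 0, "rz": 0, "claw": 1}, {"x": 0, "y": 0, "z": 0.099, "rx": 0, "ry": 0, "rz": 0, "claw": -1}, {"x": 0, "y": 0, "z": 0.099, "rx": 0, "ry": 0, "rz": 0, "claw": -1}, {"x": 0, "y": 0, "z": 0.099, "rx": 0, "ry": 0, "rz": 0, "claw": -1}, {"x": 0, "y": 0, "z": 0.099, "rx": 0, "ry": 0, "rz": 0, "claw": -1}, {"x": 0, "y": 0, "z": 0.099, "rx": 0, "ry": 0, "rz": 0, "claw": -1}, {"x": 0, "y": 0, "z": 0.099, "rx": 0, "ry": 0, "rz": 0, "claw": -1}], "squeeze": 30}}

```text
time: 41.67
tool_pos: [0.4646, 0.0694, 0.0219]
tool_rot: [-3.142, 0.002, -3.141]
contact_force: [-0.4, 0.5, 5.5]
opening: 0.0608
grip_force: 30.0
```

Request:
{"name": "step_arm", "arguments": {"steps": [{"x": 0, "y": 0, "z": -0.05, "rx": 0, "ry": 0, "rz": 0, "claw": -1}, {"x": 0, "y": 0, "z": -0.1, "rx": 0, "ry": 0, "rz": 0, "claw": -1}, {"x": 0, "y": 0, "z": -0.15, "rx": 0, "ry": 0, "rz": 0, "claw": -1}, {"x": 0, "y": 0, "z": -0.2, "rx": 0, "ry": 0, "rz": 0, "claw": -1}, {"x": 0, "y": 0, "z": -0.25, "rx": 0, "ry": 0, "rz": 0, "claw": -1}, {"x": 0, "y": 0, "z": -0.27, "rx": 0, "ry": 0, "rz": 0, "claw": -1}, {"x": -0.03, "y": -0.003, "z": -0.27, "rx": 0, "ry": 0, "rz": 0, "claw": -1}, {"x": -0.07, "y": -0.005, "z": -0.27, "rx": 0, "ry": 0, "rz": 0, "claw": -1}, {"x": -0.11, "y": -0.007, "z": -0.27, "rx": 0, "ry": 0, "rz": 0, "claw": -1}, {"x": -0.135, "y": -0.007, "z": -0.27, "rx": 0, "ry": 0, "rz": 0, "claw": -1}, {"x": -0.145, "y": -0.007, "z": -0.27, "rx": 0, "ry": 0, "rz": 0, "claw": -1}, {"x": -0.145, "y": -0.007, "z": -0.27, "rx": 0, "ry": 0, "rz": 0, "claw": -1}]}}

```text
time: 42.67
tool_pos: [0.5734, 0.0641, 0.2225]
tool_rot: [3.141, -0.001, 3.142]
contact_force: [-0.5, 0.8, -2.1]
opening: 0.0609
grip_force: 30.0
```

Request:
{"name": "step_arm", "arguments": {"steps": [{"x": 0, "y": 0, "z": 0.03, "rx": 0, "ry": 0, "rz": 0, "claw": -1}, {"x": 0, "y": 0, "z": 0.03, "rx": 0, "ry": 0, "rz": 0, "claw": -1}, {"x": 0, "y": 0, "z": 0.03, "rx": 0, "ry": 0, "rz": 0, "claw": -1}]}}

```text
time: 42.92
tool_pos: [0.5709, 0.0643, 0.2003]
tool_rot: [3.141, -0.004, -3.141]
contact_force: [-0.5, -0.2, -0.7]
opening: 0.0608
grip_force: 30.0
```

```bash
python3 rims.py pics/w21.png dish1 cover1
```

```text
42.9167 [0.5709 0.0643 0.2003] [ 3.141 -0.004 -3.141] 0.060812246435351325 29.999351729638875
dish1 0.86 [195. 178. 324. 312.] top 0.2211 c [0.5712 0.0654] r 0.0314
dish1 0.6 [234. 151. 276. 168.] top 0.0429 c [0.5505 0.0539] r 0.0178
dish1 0.59 [235. 158. 293. 181.] top 0.1225 c [0.5513 0.0701] r 0.021
cover1 0.69 [219. 166. 296. 197.] top 0.1609 c [0.5555 0.0628] r 0.0247
cover1 0.66 [441.   2. 511.  61.] top 0.0429 c [0.427  0.2733] r 0.0294
cover1 0.51 [231. 151. 284. 172.] top 0.0807 c [0.5523 0.0633] r 0.0225
```

Request:
{"name": "step_arm", "arguments": {"steps": [{"x": 0, "y": 0, "z": 0.012, "rx": 0, "ry": 0, "rz": 0, "claw": -1}, {"x": 0, "y": 0, "z": 0.019, "rx": 0, "ry": 0, "rz": 0, "claw": -1}, {"x": 0, "y": 0, "z": 0.022, "rx": 0, "ry": 0, "rz": 0, "claw": -1}, {"x": 0, "y": 0, "z": 0.023, "rx": 0, "ry": 0, "rz": 0, "claw": -1}, {"x": 0, "y": 0, "z": 0.023, "rx": 0, "ry": 0, "rz": 0, "claw": -1}, {"x": 0, "y": 0, "z": 0.023, "rx": 0, "ry": 0, "rz": 0, "claw": -1}]}}

```text
time: 43.57
tool_pos: [0.5729, 0.0642, 0.1839]
tool_rot: [3.141, 0.0, -3.142]
contact_force: [0.2, 0.4, -2.6]
opening: 0.0605
grip_force: 30.0
```

Request:
{"name": "step_arm", "arguments": {"steps": [{"x": 0, "y": 0, "z": 0.001, "rx": 0, "ry": 0, "rz": 0, "claw": -1}, {"x": 0, "y": 0, "z": 0.002, "rx": 0, "ry": 0, "rz": 0, "claw": -1}, {"x": 0, "y": 0, "z": 0.003, "rx": 0, "ry": 0, "rz": 0, "claw": -1}, {"x": 0, "y": 0, "z": 0.003, "rx": 0, "ry": 0, "rz": 0, "claw": -1}, {"x": 0, "y": 0, "z": 0.003, "rx": 0, "ry": 0, "rz": 0, "claw": -1}]}}

```text
time: 43.98
tool_pos: [0.573, 0.0641, 0.1819]
tool_rot: [3.142, 0.001, -3.142]
contact_force: [0.7, 0.4, 0.5]
opening: 0.0609
grip_force: 30.0
```

Request:
{"name": "step_arm", "arguments": {"steps": [{"x": 0, "y": 0, "z": 0, "rx": 0, "ry": 0, "rz": 0, "claw": 1}, {"x": 0, "y": 0, "z": 0, "rx": 0, "ry": 0, "rz": 0, "claw": 1}, {"x": 0, "y": 0, "z": 0, "rx": 0, "ry": 0, "rz": 0, "claw": 1}, {"x": 0, "y": 0, "z": 0, "rx": 0, "ry": 0, "rz": 0, "claw": 1}, {"x": 0, "y": 0, "z": -0.1, "rx": 0, "ry": 0, "rz": 0, "claw": 1}, {"x": 0, "y": 0, "z": -0.1, "rx": 0, "ry": 0, "rz": 0, "claw": 1}, {"x": 0, "y": 0, "z": -0.1, "rx": 0, "ry": 0, "rz": 0, "claw": 1}, {"x": 0, "y": 0.11, "z": -0.18, "rx": 0, "ry": 0, "rz": 0, "claw": 1}, {"x": 0, "y": 0.11, "z": -0.18, "rx": 0, "ry": 0, "rz": 0, "claw": 1}, {"x": 0, "y": 0.11, "z": -0.18, "rx": 0, "ry": 0, "rz": 0, "claw": 1}, {"x": 0, "y": 0.11, "z": -0.18, "rx": 0, "ry": 0, "rz": 0, "claw": 1}, {"x": 0, "y": 0.11, "z": -0.18, "rx": 0, "ry": 0, "rz": 0, "claw": 1}]}}

```text
time: 44.98
tool_pos: [0.5728, 0.1473, 0.3167]
tool_rot: [-3.141, 0.001, -3.14]
contact_force: [1.3, -0.6, -0.5]
opening: 0.0916
grip_force: 0.0
```

```bash
python3 rims.py pics/w22.png dish1 cover1
```

```text
44.9833 [0.5728 0.1473 0.3167] [-3.141e+00  1.000e-03 -3.140e+00] 0.09158016982593638 0.0
dish1 0.93 [130. 150. 209. 222.] top 0.2027 c [0.5732 0.0652] r 0.0312
dish1 0.89 [182. 144. 219. 178.] top 0.121 c [0.5589 0.0797] r 0.0229
dish1 0.68 [187.   0. 219.   8.] top 0.0265 c [0.3726 0.0752] r 0.0126
dish1 0.44 [198. 140. 221. 158.] top 0.0342 c [0.5562 0.0772] r 0.0218
cover1 0.91 [333.  14. 388.  69.] top 0.0431 c [0.4207 0.2796] r 0.031
cover1 0.77 [172. 145. 214. 186.] top 0.1595 c [0.5628 0.0773] r 0.0257
cover1 0.6 [189. 137. 225. 173.] top 0.0797 c [0.562  0.0779] r 0.0257
```

Request:
{"name": "step_arm", "arguments": {"steps": [{"x": 0.203, "y": 0.176, "z": 0, "rx": 0, "ry": 0, "rz": 0, "claw": 1}, {"x": 0.203, "y": 0.176, "z": 0.05, "rx": 0, "ry": 0, "rz": 0, "claw": 1}, {"x": 0.203, "y": 0.176, "z": 0.1, "rx": 0, "ry": 0, "rz": 0, "claw": 1}, {"x": 0.203, "y": 0.176, "z": 0.2, "rx": 0, "ry": 0, "rz": 0, "claw": 1}, {"x": 0.203, "y": 0.176, "z": 0.27, "rx": 0, "ry": 0, "rz": 0, "claw": 1}, {"x": 0.203, "y": 0.176, "z": 0.27, "rx": 0, "ry": 0, "rz": 0, "claw": 1}, {"x": 0.203, "y": 0.176, "z": 0.27, "rx": 0, "ry": 0, "rz": 0, "claw": 1}, {"x": 0.203, "y": 0.176, "z": 0.27, "rx": 0, "ry": 0, "rz": 0, "claw": 1}, {"x": 0.203, "y": 0.176, "z": 0.27, "rx": 0, "ry": 0, "rz": 0, "claw": 1}, {"x": 0.203, "y": 0.176, "z": 0.27, "rx": 0, "ry": 0, "rz": 0, "claw": 1}, {"x": 0.203, "y": 0.176, "z": 0.27, "rx": 0, "ry": 0, "rz": 0, "claw": 1}, {"x": 0.203, "y": 0.176, "z": 0.27, "rx": 0, "ry": 0, "rz": 0, "claw": 1}]}}

```text
time: 46.13
tool_pos: [0.4225, 0.2785, 0.116]
tool_rot: [3.14, 0.004, 3.14]
contact_force: [-0.2, 0.8, 0.3]
opening: 0.0916
grip_force: 0.0
```

```bash
python3 rims.py pics/w23.png cover1
```

```text
46.1333 [0.4225 0.2785 0.116 ] [3.14  0.004 3.14 ] 0.09161359287218877 0.0
cover1 0.91 [219. 149. 300. 238.] top 0.0433 c [0.4202 0.2795] r 0.0309
```

Request:
{"name": "step_arm", "arguments": {"steps": [{"x": 0.002, "y": 0.001, "z": 0.05, "rx": 0, "ry": 0, "rz": 0, "claw": 1}, {"x": 0.002, "y": 0.001, "z": 0.1, "rx": 0, "ry": 0, "rz": 0, "claw": 1}, {"x": 0.002, "y": 0.001, "z": 0.136, "rx": 0, "ry": 0, "rz": 0, "claw": 1}, {"x": 0.002, "y": 0.001, "z": 0.136, "rx": 0, "ry": 0, "rz": 0, "claw": 1}, {"x": 0.002, "y": 0.001, "z": 0.136, "rx": 0, "ry": 0, "rz": 0, "claw": 1}, {"x": 0.002, "y": 0.001, "z": 0.136, "rx": 0, "ry": 0, "rz": 0, "claw": -1}, {"x": 0.002, "y": 0.001, "z": 0.136, "rx": 0, "ry": 0, "rz": 0, "claw": -1}, {"x": 0.002, "y": 0.001, "z": 0.136, "rx": 0, "ry": 0, "rz": 0, "claw": -1}, {"x": 0.002, "y": 0.001, "z": 0.136, "rx": 0, "ry": 0, "rz": 0, "claw": -1}, {"x": 0.002, "y": 0.001, "z": 0.136, "rx": 0, "ry": 0, "rz": 0, "claw": -1}, {"x": 0.002, "y": 0.001, "z": 0.136, "rx": 0, "ry": 0, "rz": 0, "claw": -1}], "squeeze": 25}}

```text
time: 47.15
tool_pos: [0.4195, 0.2797, 0.013]
tool_rot: [3.141, 0.002, -3.141]
contact_force: [-1.6, 0.5, 7.8]
opening: 0.0622
grip_force: 25.0
```

Request:
{"name": "step_arm", "arguments": {"steps": [{"x": 0, "y": 0, "z": -0.05, "rx": 0, "ry": 0, "rz": 0, "claw": -1}, {"x": 0, "y": 0, "z": -0.345, "rx": 0, "ry": 0, "rz": 0, "claw": -1}, {"x": 0, "y": 0, "z": -0.345, "rx": 0, "ry": 0, "rz": 0, "claw": -1}, {"x": 0, "y": 0, "z": -0.345, "rx": 0, "ry": 0, "rz": 0, "claw": -1}, {"x": 0, "y": 0, "z": -0.345, "rx": 0, "ry": 0, "rz": 0, "claw": -1}, {"x": 0, "y": 0, "z": -0.345, "rx": 0, "ry": 0, "rz": 0, "claw": -1}, {"x": 0, "y": 0, "z": -0.345, "rx": 0, "ry": 0, "rz": 0, "claw": -1}, {"x": 0, "y": 0, "z": -0.345, "rx": 0, "ry": 0, "rz": 0, "claw": -1}, {"x": -0.05, "y": -0.07, "z": -0.345, "rx": 0, "ry": 0, "rz": 0, "claw": -1}, {"x": -0.08, "y": -0.11, "z": -0.345, "rx": 0, "ry": 0, "rz": 0, "claw": -1}, {"x": -0.08, "y": -0.11, "z": -0.345, "rx": 0, "ry": 0, "rz": 0, "claw": -1}, {"x": -0.08, "y": -0.11, "z": -0.345, "rx": 0, "ry": 0, "rz": 0, "claw": -1}]}}

```text
time: 48.15
tool_pos: [0.4803, 0.1937, 0.2688]
tool_rot: [-3.14, -0.002, 3.138]
contact_force: [0.0, 0.4, -1.2]
opening: 0.0621
grip_force: 25.0
```

Request:
{"name": "step_arm", "arguments": {"steps": [{"x": -0.03, "y": -0.045, "z": 0, "rx": 0, "ry": 0, "rz": 0, "claw": -1}, {"x": -0.06, "y": -0.09, "z": 0, "rx": 0, "ry": 0, "rz": 0, "claw": -1}, {"x": -0.09, "y": -0.13, "z": 0, "rx": 0, "ry": 0, "rz": 0, "claw": -1}, {"x": -0.115, "y": -0.165, "z": 0, "rx": 0, "ry": 0, "rz": 0, "claw": -1}, {"x": -0.124, "y": -0.177, "z": 0, "rx": 0, "ry": 0, "rz": 0, "claw": -1}, {"x": -0.124, "y": -0.177, "z": 0.02, "rx": 0, "ry": 0, "rz": 0, "claw": -1}, {"x": -0.124, "y": -0.177, "z": 0.04, "rx": 0, "ry": 0, "rz": 0, "claw": -1}, {"x": -0.124, "y": -0.177, "z": 0.05, "rx": 0, "ry": 0, "rz": 0, "claw": -1}, {"x": -0.124, "y": -0.177, "z": 0.05, "rx": 0, "ry": 0, "rz": 0, "claw": -1}, {"x": -0.124, "y": -0.177, "z": 0.05, "rx": 0, "ry": 0, "rz": 0, "claw": -1}]}}

```text
time: 48.98
tool_pos: [0.5715, 0.065, 0.2328]
tool_rot: [3.141, -0.002, -3.141]
contact_force: [0.3, 0.2, -0.1]
opening: 0.0626
grip_force: 25.0
```

```bash
python3 rims.py pics/w24.png cover1
```

```text
48.9833 [0.5715 0.065  0.2328] [ 3.141e+00 -2.000e-03 -3.141e+00] 0.0626261597818603 24.999908795580268
cover1 0.82 [229. 158. 287. 177.] top 0.1597 c [0.5514 0.0646] r 0.0214
cover1 0.6 [195. 186. 325. 316.] top 0.2629 c [0.5715 0.0661] r 0.0306
cover1 0.52 [234. 146. 282. 164.] top 0.0801 c [0.5535 0.0631] r 0.0237
```

Request:
{"name": "step_arm", "arguments": {"steps": [{"x": 0, "y": 0, "z": 0.012, "rx": 0, "ry": 0, "rz": 0, "claw": -1}, {"x": 0, "y": 0, "z": 0.02, "rx": 0, "ry": 0, "rz": 0, "claw": -1}, {"x": 0, "y": 0, "z": 0.023, "rx": 0, "ry": 0, "rz": 0, "claw": -1}, {"x": 0, "y": 0, "z": 0.023, "rx": 0, "ry": 0, "rz": 0, "claw": -1}, {"x": 0, "y": 0, "z": 0.023, "rx": 0, "ry": 0, "rz": 0, "claw": -1}]}}

```text
time: 49.5
tool_pos: [0.572, 0.0642, 0.2159]
tool_rot: [3.141, -0.0, -3.141]
contact_force: [0.2, -0.3, -0.6]
opening: 0.062
grip_force: 25.0
```

Request:
{"name": "step_arm", "arguments": {"steps": [{"x": 0, "y": 0, "z": 0.001, "rx": 0, "ry": 0, "rz": 0, "claw": -1}, {"x": 0, "y": 0, "z": 0.002, "rx": 0, "ry": 0, "rz": 0, "claw": -1}, {"x": 0, "y": 0, "z": 0.003, "rx": 0, "ry": 0, "rz": 0, "claw": -1}, {"x": 0, "y": 0, "z": 0.004, "rx": 0, "ry": 0, "rz": 0, "claw": -1}, {"x": 0, "y": 0, "z": 0.004, "rx": 0, "ry": 0, "rz": 0, "claw": -1}, {"x": 0, "y": 0, "z": 0.004, "rx": 0, "ry": 0, "rz": 0, "claw": -1}]}}

```text
time: 50.0
tool_pos: [0.5721, 0.0642, 0.2131]
tool_rot: [3.142, 0.0, -3.141]
contact_force: [-0.7, -1.1, -0.3]
opening: 0.0622
grip_force: 25.0
```

Request:
{"name": "step_arm", "arguments": {"steps": [{"x": 0, "y": 0, "z": 0.001, "rx": 0, "ry": 0, "rz": 0, "claw": -1}, {"x": 0, "y": 0, "z": 0.001, "rx": 0, "ry": 0, "rz": 0, "claw": -1}, {"x": 0, "y": 0, "z": 0.001, "rx": 0, "ry": 0, "rz": 0, "claw": -1}]}}

```text
time: 50.25
tool_pos: [0.5723, 0.0642, 0.213]
tool_rot: [3.142, 0.001, -3.142]
contact_force: [-1.1, -1.4, 4.5]
opening: 0.062
grip_force: 25.0
```

Contact again. I'll release, rise and view.

Request:
{"name": "step_arm", "arguments": {"steps": [{"x": 0, "y": 0, "z": 0, "rx": 0, "ry": 0, "rz": 0, "claw": 1}, {"x": 0, "y": 0, "z": 0, "rx": 0, "ry": 0, "rz": 0, "claw": 1}, {"x": 0, "y": 0, "z": 0, "rx": 0, "ry": 0, "rz": 0, "claw": 1}, {"x": 0, "y": 0, "z": 0, "rx": 0, "ry": 0, "rz": 0, "claw": 1}, {"x": 0, "y": 0, "z": -0.1, "rx": 0, "ry": 0, "rz": 0, "claw": 1}, {"x": 0, "y": 0, "z": -0.1, "rx": 0, "ry": 0, "rz": 0, "claw": 1}, {"x": 0, "y": 0, "z": -0.1, "rx": 0, "ry": 0, "rz": 0, "claw": 1}, {"x": 0.05, "y": 0.16, "z": -0.18, "rx": 0, "ry": 0, "rz": 0, "claw": 1}, {"x": 0.05, "y": 0.16, "z": -0.18, "rx": 0, "ry": 0, "rz": 0, "claw": 1}, {"x": 0.05, "y": 0.16, "z": -0.18, "rx": 0, "ry": 0, "rz": 0, "claw": 1}, {"x": 0.05, "y": 0.16, "z": -0.18, "rx": 0, "ry": 0, "rz": 0, "claw": 1}, {"x": 0.05, "y": 0.16, "z": -0.18, "rx": 0, "ry": 0, "rz": 0, "claw": 1}]}}

```text
time: 51.25
tool_pos: [0.5341, 0.1871, 0.3492]
tool_rot: [3.14, 0.004, -3.137]
contact_force: [-0.1, -0.3, 0.9]
opening: 0.0919
grip_force: 0.0
```

```bash
python3 rims.py pics/w25.png cover1 dish1
python3 - <<'E'
from h import *
a,da,pa,Ma=cam("side"); b,db,pb,Mb=cam("scene")
W=cloud(da,pa,Ma)
for z in (.02,.06,.1,.14,.18,.22):
    P=W[(abs(W[...,2]-z)<.015)&(abs(W[...,0]-.573)<.06)&(abs(W[...,1]-.064)<.05)]; print(z,len(P),np.round(np.percentile(P[:,:2],[3,97],axis=0),3).tolist())
for r in nets.masks_of("side","stone1"): print(round(r['conf'],2),np.round(r['box']),np.round(np.nanmedian(W[r['region']],0),3))
A=cv2.resize(a[100:340,150:350],None,fx=2.4,fy=2.4); B=cv2.resize(b[100:340,120:265],None,fx=2.2,fy=2.4)
cv2.imwrite('pics/fin.png',np.hstack([A,B])[:, :800])
E
```

```text
51.25 [0.5341 0.1871 0.3492] [ 3.14   0.004 -3.137] 0.09190131074556275 0.0
cover1 0.65 [146. 171. 182. 211.] top 0.1588 c [0.5633 0.0771] r 0.0262
cover1 0.58 [164. 162. 199. 193.] top 0.0796 c [0.5617 0.0758] r 0.0266
cover1 0.57 [ 92. 189. 168. 256.] top 0.2432 c [0.5712 0.0662] r 0.03
dish1 0.9 [149.   0. 200.  41.] top 0.0397 c [0.3447 0.0753] r 0.0308
dish1 0.81 [131. 179. 178. 223.] top 0.2 c [0.5626 0.0769] r 0.0266
dish1 0.81 [226.   0. 271.  24.] top 0.0398 c [0.3296 0.17  ] r 0.0278
dish1 0.72 [172. 162. 199. 186.] top 0.0382 c [0.5582 0.0784] r 0.0223
dish1 0.57 [155. 168. 191. 204.] top 0.1217 c [0.5627 0.0797] r 0.0253
0.02 147 [[0.518, 0.022], [0.593, 0.099]]
0.06 122 [[0.541, 0.032], [0.589, 0.067]]
0.1 129 [[0.54, 0.033], [0.591, 0.069]]
0.14 145 [[0.541, 0.032], [0.591, 0.067]]
0.18 149 [[0.541, 0.033], [0.597, 0.069]]
0.22 170 [[0.541, 0.032], [0.591, 0.068]]
```

View pics/fin.png

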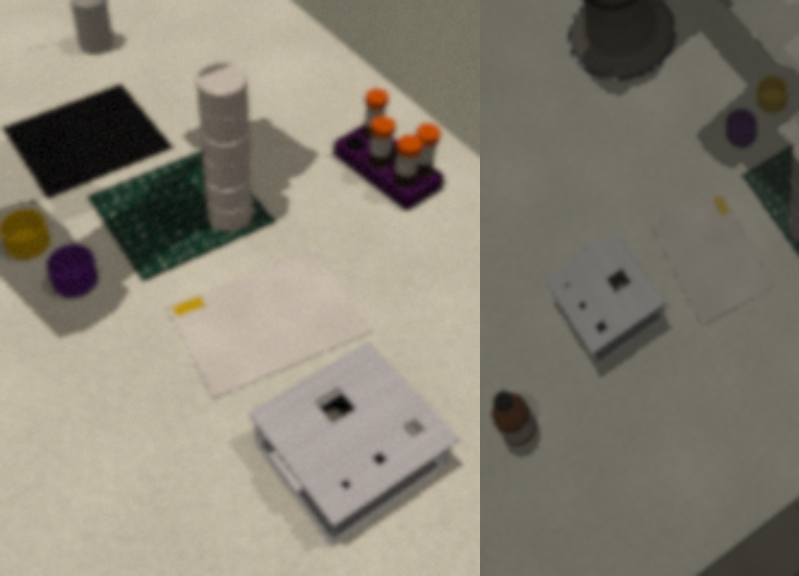

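The closed pairs stand straight in one column, the pad and the gauge plate are clear, and the small stones are inside the tub. I'm handing in.

```bash
python3 -c "
from cell import robot
print(robot.hand_in())"
```

```text
the job is handed in; nothing more can be done
None
```

I handed the job in at about 51 s of the 210 s allowed, without a verdict returned: two small stones went through the 32 mm hole into the tub, and the three big ones are in covered dishes stacked as one straight column.

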